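# Tip a lidded bolt box out into the parts tray

## Task

Swing the lid of the grey bolt box right back until it snaps past its detent, and only then pick the box up and tip its three bolts out into the steel parts tray. Stand the empty box upright on top of the timber with its lid still folded back. Leave the tape roll and the tape measure where they lie.

Things in the scene. Friction and masses are not known exactly. Their poses are not given: they have to be found in the camera images.
- box_mid (a point): Loose grey plastic hopper-front box, 0.75 kg with lid and bolts. Point: centre of its 80 x 58 mm foot, half-way up its 45 mm height. z up, +x to the hinge side (back), -x to the flared front. Flat upright side walls, 58 mm apart outside, run x = -40 to +40 mm at full height and taper on below the flare; the back wall at x = +40 mm carries a 10 mm deep spring housing. Open top under the lid.
- box_rim (a point): Middle of the box's front rim, the pouring edge: 90 mm in front of box_mid and 45 mm above the box's underside. The front wall slopes from the foot's front edge out and up to it, 42 degrees from level. Bolts slide on the smooth plastic at about 15 degrees, so they run out over this rim once the box is tipped front-down by 60 to 75 degrees. Axes are the box's.
- lid (a joint): Lid angle (rad): 0 shut (as at the start), 1.57 upright, 3.3 its stop, folded right back behind the box, sloping a little down. The hinge is sprung: let go short of the detent, at about 2.5, the lid springs shut; pushed past, it snaps to the stop and stays there even when the box is tipped. The push is about 1 N near the free end; the box stands by itself under such a push.
- lid_hinge (a point): Lid's hinge axis: middle of the box's top back edge, 45 mm above its underside, 40 mm behind box_mid. The lid turns about its y. Axes turn with the lid: -x from the hinge along the lid to its free end, z out of its outer face. Lid 4 mm thick, 58 mm wide, 130 mm from hinge to the root of its tab; the inner face lies on the rim when shut.
- lid_tab (a point): Middle of the thumb tab at the lid's free end: 42 mm wide, 20 mm long, 4 mm thick, flared up 40 degrees from the lid, so that a finger goes in under it from the front at a slant. Shut, this point is 138 mm in front of the hinge and 54 mm above the bench; the tab's root is at 45 to 50 mm, its tip at 61 mm. Axes are the lid's, not the slanted tab's.
- bolt1_mid (a point): Plain steel hex bolt, 68 mm long, shank 10 mm, head 17 mm across, 55 g; this point is at half its length, x along it towards the head. The three bolts lie lengthways side by side in the closed box.
- bolt2_mid (a point): Second bolt, alike.
- bolt3_mid (a point): Third bolt, alike.
- tray: Open steel parts tray fixed on the bench, 180 mm (its x) x 220 mm (its y), 45 mm high, walls and floor 4 mm. Origin at the centre of its underside.
- timber: Length of sawn timber fixed on the bench, 260 mm (its x) x 70 mm (its y), 45 mm high. Origin at the centre of its underside, so its flat top is 45 mm above it.
- tape_roll: Bystander: roll of brown paper tape lying flat, 110 mm across, 50 mm high. Origin at the centre of its underside.
- tape_measure: Bystander: black tape measure standing on its base, 72 x 42 x 68 mm. Origin at the centre of its underside.
Mind the look-alikes: they are no part of the job. Several things look just like the part that bears box_mid: the one meant starts farthest from the robot's base.

How it is judged:
By the outcome, as a careful person would: the job done as asked, in the order asked, and still so for the second after the job is handed in, with the robot touching nothing.
It also fails if it takes over 72 s, if anything falls off the work surface, if the arm or the gripper's body presses on something with over 40 N, if the wrist force passes 120 N, or if a joint passes its speed limit or range.

## Robot

A 6-joint arm with a two-finger parallel gripper is mounted at the origin on the work surface. World frame = base frame: x ahead of the robot, y to its left, z up, the work surface at z = 0. Lengths are in mm, angles in rad, forces in N, time in s.
With the tool pointing down it reaches from about 400 to 825 mm from the base axis. Payload 7 kg.
Tool frame: the origin (TCP) lies midway between the tips of the shut fingers; the grasp point (between the pads) lies 19 mm behind it; z points along the fingers, y is the direction in which the jaws open and shut (so a half turn about z gives the same grasp; the last joint's range is limited). The gripper opens to 85 mm and grips with 20 to 120 N. Pads are 22 mm wide; open, the fingers measure 114 mm over their backs; the gripper's body (76 mm by 85 mm) begins 54 mm behind the grasp point. The pads swing forward as they close: fully open they stand 13 mm farther back than shut.
Start: joints at [-1.004, 0.359, 0.012, 0, -1.224, -0.288], TCP at [185.735, -648.92, 231.302] pointing down, gripper open.
Joint ranges: [-3.07, 3.07], [-1.43, 2.12], [-1.02, 1.25], [-3.03, 1.67], [-3.05, -0], [-3.03, 3.03]. Speed limits (rad/s): [2.39, 2.39, 3.01, 3.14, 3.14, 3.14].

## Interface

Orientations are given as a unit quaternion [w, x, y, z].
In Python, from plant import arm gives the robot as it stands. The module is installed in compiled form; this text tells all that it offers.
- The arm moves only by the tool move_arm, never from a script. Its argument "deltas" is a list of rows, each an object of numbers: "gripper": the opening, from 0 (shut) to 1 (fully open); "dx", "dy", "dz": the shift along the tool's x, y, z in cm; "roll": the turn about the tool's z in rad. In form: [{"gripper": .., "dx": .., "dy": .., "dz": .., "roll": ..}, ...]. A call has exactly 10 rows; each row is the pose to reach, as a shift and turn from the pose measured when the call began, along the tool's axes at that moment; what a row does not reach only later rows make up. A row lasts 1/10 s, in which the tool goes at most 50 mm and 8.59 degrees, less where a joint would pass 70% of its speed; a pose out of reach is approached as far as the arm can. A call with a gripper value outside its range is refused whole. The fingers move at their own pace and stop on an object; "squeeze" is the grip in N (left out, the last holds). Time passes only in rows, so rows that repeat a pose let the fingers close, or fill a call up. It gives the time, the measured TCP pose, the force and the opening at its end, in the units of the state.
- arm.observe(): the state, without advancing time (a new reading comes with each control period).
- arm.grab_frame(name): name is "scene" or "top" or "wrist"; returns a dict with "img" (400x640x3 uint8, blue, green, red), "mtx" (3x3 intrinsics, pixels), "position" and "rotation" of the camera in the world. Camera axes: x right, y down, z forward; pixel columns grow to the right and rows downward; lengths in mm; the calibration is good to about 2 mm. A picture is of the moment at which its call begins. There is no depth.
- arm.close_job(): hands the job in, once; it reports no verdict.
The state is a dict: "clock": time; "joints": joint angles; "qvel": joint speeds; "effort": joint torques, N m; "eef_pos": TCP position; "orientation": TCP orientation; "contact_force": force on the tool from outside, world axes, zero at the start; "wrist_torque": the same for the moment, N m; "grip_width": opening from 0.0 (shut) to 1.0 (fully open).
Only numpy, scipy, OpenCV 4.12 (cv2) and the standard library are available. Lean on these libraries where they do the work, as an engineer would, in place of code of your own. Each camera call takes 0.05 s, during which the arm holds its last target.

## Working session

There is one attempt and no reset: what is moved stays moved. The work goes in short steps, Python scripts to look and compute and a tool call to move; the robot and the scene stay as the last step left them, time stands still between calls to the robot, and variables do not carry over. Pictures are saved under pics/ and viewed, and the job is handed in when it is done.

Besides the shell and the picture viewer there is one more tool, called after "Request:" in YAML: its name, and indented under it one key for each argument. move_arm: Moves the arm, as the interface text tells. Its arguments: {"type":"object","properties":{"deltas":{"type":"array"},"squeeze":{"type":"number"}},"required":["deltas"]}

```bash
mkdir -p pics; ls
cat > h.py <<'E'
import numpy as np, cv2
from plant import arm
def grab(n,save=None):
    f=arm.grab_frame(n)
    if save: cv2.imwrite(f'pics/{save}.png',f['img']); np.savez(f'pics/{save}.npz',mtx=f['mtx'],position=f['position'],rotation=f['rotation'])
    return f
def cam(save):
    d=np.load(f'pics/{save}.npz'); R=d['rotation']
    if R.size==4:
        from scipy.spatial.transform import Rotation as Ro
        R=Ro.from_quat(np.roll(R,-1)).as_matrix()
    return d['mtx'],d['position'],R
def ray(save,px):
    K,p,R=cam(save); d=R@np.linalg.inv(K)@np.array([px[0],px[1],1.]); return p,d/np.linalg.norm(d)
def plane(save,px,z):
    p,d=ray(save,px); return p+d*(z-p[2])/d[2]
def tri(obs):
    A=np.zeros((3,3));b=np.zeros(3)
    for s,px in obs:
        p,d=ray(s,px);M=np.eye(3)-np.outer(d,d);A+=M;b+=M@p
    x=np.linalg.solve(A,b)
    return x,[float(np.linalg.norm((np.eye(3)-np.outer(ray(s,px)[1],ray(s,px)[1]))@(x-ray(s,px)[0]))) for s,px in obs]
def proj(save,X):
    K,p,R=cam(save); c=R.T@(np.asarray(X,float)-p); u=K@c; return u[:2]/u[2]
E
python3 - <<'E'
from h import *
np.set_printoptions(precision=3,suppress=True)
print(arm.observe())
for n in("scene","top","wrist"):
    f=grab(n,n+"0"); print(n,f['mtx'].tolist(),f['position'],f['rotation'])
E
```

```text
pics
{'clock': 0.0, 'joints': array([-1.004,  0.359,  0.011, -0.   , -1.224, -0.288]), 'qvel': array([ 0.   , -0.001, -0.001, -0.001, -0.   , -0.001]), 'effort': array([ -0.001, -58.332,  29.34 ,   6.936,  -0.006,  -0.   ]), 'eef_pos': array([ 185.595, -648.48 ,  230.375]), 'orientation': array([-0.   , -0.139,  0.99 ,  0.001]), 'contact_force': array([ 0.001, -0.197, -0.177]), 'wrist_torque': array([-0.016, -0.008,  0.05 ]), 'grip_width': 0.9992323422561125}
scene [[480.49306065548177, 0.0, 322.59793558354124], [0.0, 480.49306065548177, 201.90420301053626], [0.0, 0.0, 1.0]] [1169.637 -463.04   967.753] [-0.32   0.827  0.43  -0.172]
top [[487.4065665854754, 0.0, 313.3953543352749], [0.0, 487.4065665854754, 199.55423731765228], [0.0, 0.0, 1.0]] [ 404.48    -3.265 1274.628] [ 0.024 -0.701  0.712 -0.019]
wrist [[347.4523840296286, 0.0, 315.94563337337786], [0.0, 347.4523840296286, 203.88131146131172], [0.0, 0.0, 1.0]] [ 115.284 -669.192  373.062] [0.086 0.596 0.79  0.115]
```

View pics/scene0.png

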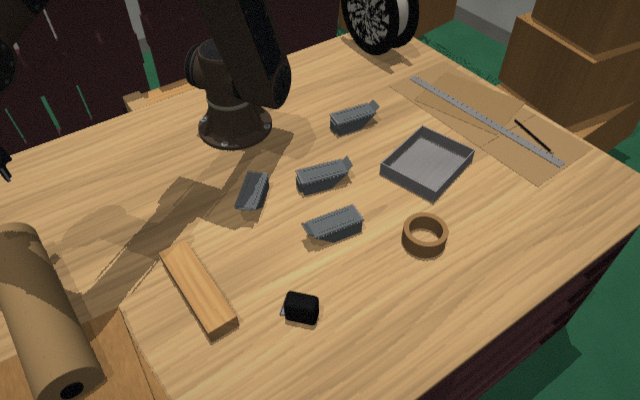

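View pics/top0.png

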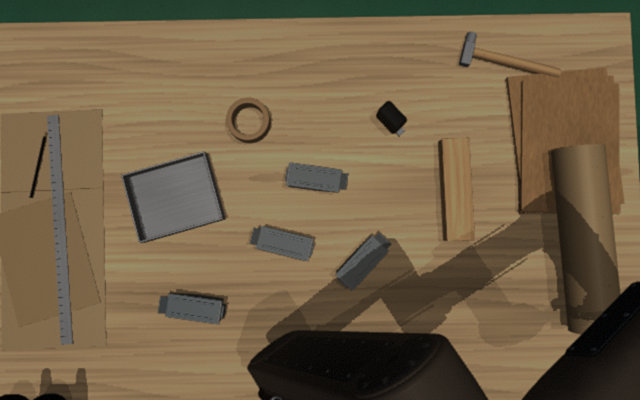

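View pics/wrist0.png

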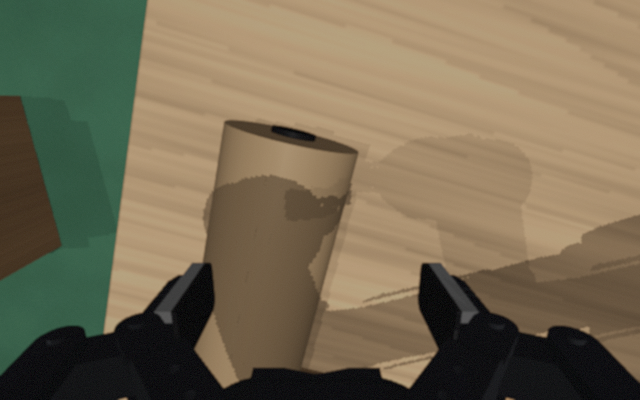

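Run:
```python
from h import *
np.set_printoptions(precision=1,suppress=True)
for px in [(316,178),(283,243),(363,262),(192,307)]:
    X=plane("top0",px,45); print(px,X,np.hypot(*X[:2]), proj("scene0",X))
for px in [(174,197),(457,189),(248,120),(392,118)]: 
    X=plane("top0",px,45); print(px,X,proj("scene0",X))
a=cv2.imread('pics/top0.png'); cv2.imwrite('pics/topc.png',cv2.resize(a[150:220,260:380],None,fx=6,fy=6,interpolation=cv2.INTER_CUBIC))
a=cv2.imread('pics/scene0.png'); cv2.imwrite('pics/scenec.png',cv2.resize(a[190:260,280:400],None,fx=6,fy=6,interpolation=cv2.INTER_CUBIC))
```

```text
(316, 178) [535.   -1.8  45. ] 535.0349887463411 [332.  220.7]
(283, 243) [372.1  83.7  45. ] 381.3848948647019 [322.8 170.6]
(363, 262) [ 321.8 -116.4   45. ] 342.1664044034447 [250.7 190. ]
(192, 307) [216.  312.9  45. ] 380.208018782003 [354.3 113.3]
(174, 197) [492.2 358.8  45. ] [425.9 155.7]
(457, 189) [ 501.6 -357.3   45. ] [196.4 280.5]
(248, 120) [686.7 169.8  45. ] [424.  228.2]
(392, 118) [ 685.8 -197.9   45. ] [299.3 303.1]
```

View pics/topc.png

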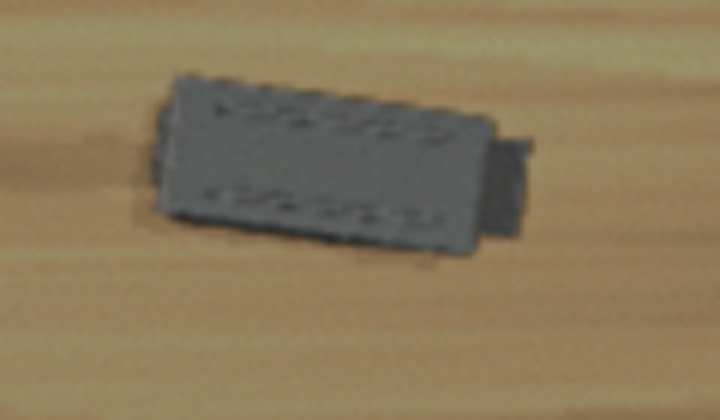

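View pics/scenec.png

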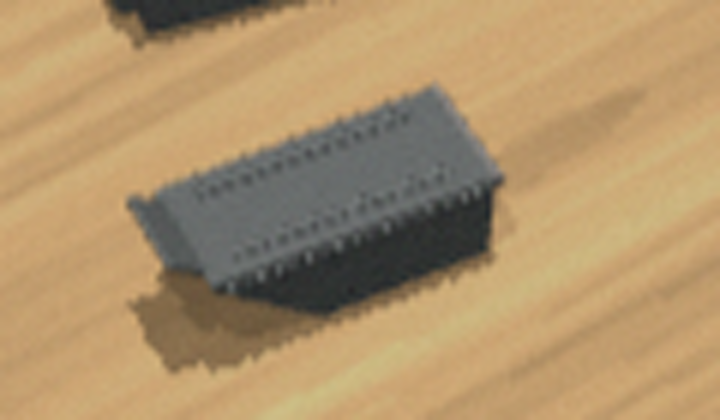

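```bash
cat > seg.py <<'E'
from h import *
def grey(img,roi):
    x0,y0,x1,y1=roi; hsv=cv2.cvtColor(img,cv2.COLOR_BGR2HSV)
    m=np.zeros(img.shape[:2],np.uint8)
    b=img.astype(int); g=((b[...,2]-b[...,0])<12).astype(np.uint8)*255
    m[y0:y1,x0:x1]=g[y0:y1,x0:x1]; return m
E
python3 - <<'E'
from seg import *
np.set_printoptions(precision=1,suppress=True)
a=cv2.imread('pics/top0.png')
m=grey(a,(270,150,365,205))
# lid: brighter
g=cv2.cvtColor(a,cv2.COLOR_BGR2GRAY); print(g[178,290:350])
lid=cv2.bitwise_and(m,((g>80)*255).astype(np.uint8))
for n,mm in(('all',m),('lid',lid)):
    c=max(cv2.findContours(mm,0,2)[0],key=cv2.contourArea); r=cv2.minAreaRect(c); bx=cv2.boxPoints(r); print(n,r)
    for p in bx: print(p,plane('top0',p,49))
E
```

```text
[ 90  91  90  92  92  93  91  92  91  93  93  92  93  92  92  89  93  89
  90  90  91  92  92  92  92  93  90  92  92  90  91  90  94  90  90  91
  91  93  90  90  92  90  88  91  91  91  92  91  91  88  77  65  65  66
  62  64  64  85 128 136]
all ((316.1064758300781, 177.71908569335938), (60.93605422973633, 23.194435119628906), 7.765166282653809)
[284.4 185.1] [517.9  78.4  49. ]
[287.5 162.1] [576.1  69.8  49. ]
[347.9 170.3] [552.8 -82.6  49. ]
[344.7 193.3] [494.7 -73.6  49. ]
lid ((312.83526611328125, 176.82080078125), (54.20839309692383, 22.50446319580078), 8.746161460876465)
[284.3 183.8] [521.1  78.4  49. ]
[287.8 161.6] [577.5  69.1  49. ]
[341.3 169.8] [554.4 -66.1  49. ]
[337.9 192.1] [498.1 -56.5  49. ]
```

Request:
move_arm:
  deltas:
    - {"gripper":1,"dx":-54,"dy":58,"dz":0,"roll":-1.12}
    - {"gripper":1,"dx":-54,"dy":58,"dz":0,"roll":-1.12}
    - {"gripper":1,"dx":-54,"dy":58,"dz":0,"roll":-1.12}
    - {"gripper":1,"dx":-54,"dy":58,"dz":0,"roll":-1.12}
    - {"gripper":1,"dx":-54,"dy":58,"dz":0,"roll":-1.12}
    - {"gripper":1,"dx":-54,"dy":58,"dz":0,"roll":-1.12}
    - {"gripper":1,"dx":-54,"dy":58,"dz":0,"roll":-1.12}
    - {"gripper":1,"dx":-54,"dy":58,"dz":0,"roll":-1.12}
    - {"gripper":1,"dx":-54,"dy":58,"dz":0,"roll":-1.12}
    - {"gripper":1,"dx":-54,"dy":58,"dz":0,"roll":-1.12}

```text
clock: 1.15
eef_pos: [412.8, -201.3, 231.5]
orientation: [0.0, -0.644, 0.765, 0.0]
contact_force: [1.0, 0.2, 0.3]
grip_width: 1.0
```

```bash
cat >> h.py <<'E'
from scipy.spatial.transform import Rotation as Rot
def to(target,az=None):
    """print dx,dy,dz cm and roll to world target; az=desired azimuth (deg) of tool x"""
    s=arm.observe(); R=Rot.from_quat(np.roll(s['orientation'],-1)).as_matrix()
    d=R.T@(np.asarray(target,float)-s['eef_pos'])/10
    a=np.degrees(np.arctan2(R[1,0],R[0,0])); r=None
    if az is not None: r=-np.radians((az-a+180)%360-180)
    print('delta',np.round(d,2),'az now',round(a,1),'roll',r,'tilt',np.round(R[:,2],3),'j',np.round(s['joints'],2),'eef',np.round(s['eef_pos'],1),'F',np.round(s['contact_force'],1),'t',round(s['clock'],2),'g',round(s['grip_width']*85,1))
E
python3 -c "
from h import *
to([545,60,230],-99.5)"
```

```text
delta [-28.01  -8.56   0.18] az now -99.8 roll -0.006107798820073592 tilt [ 0.     0.001 -1.   ] j [-0.02 -0.   -0.44 -0.   -1.14 -0.15] eef [ 412.8 -201.3  231.5] F [1.  0.2 0.3] t 1.15 g 85.0
```

Request:
move_arm:
  deltas:
    - {"gripper":1,"dx":-28,"dy":-8.6,"dz":0,"roll":0}
    - {"gripper":1,"dx":-28,"dy":-8.6,"dz":0,"roll":0}
    - {"gripper":1,"dx":-28,"dy":-8.6,"dz":0,"roll":0}
    - {"gripper":1,"dx":-28,"dy":-8.6,"dz":0,"roll":0}
    - {"gripper":1,"dx":-28,"dy":-8.6,"dz":0,"roll":0}
    - {"gripper":1,"dx":-28,"dy":-8.6,"dz":0,"roll":0}
    - {"gripper":1,"dx":-28,"dy":-8.6,"dz":0,"roll":0}
    - {"gripper":1,"dx":-28,"dy":-8.6,"dz":0,"roll":0}
    - {"gripper":1,"dx":-28,"dy":-8.6,"dz":0,"roll":0}
    - {"gripper":1,"dx":-28,"dy":-8.6,"dz":0,"roll":0}

```text
clock: 2.15
eef_pos: [545.0, 58.8, 232.0]
orientation: [0.001, -0.643, 0.766, 0.0]
contact_force: [0.8, -0.5, 0.2]
grip_width: 0.999
```

```bash
python3 -c "
from h import *
grab('wrist','wrist1'); to([545,60,230],-99.5)"
```

```text
delta [-0.11  0.03  0.21] az now -99.9 roll -0.007286104732898736 tilt [ 0.     0.001 -1.   ] j [ 0.46  0.15 -0.27 -0.   -1.15 -0.64] eef [545.1  58.8 232.1] F [ 0.1 -0.8 -0.5] t 2.2 g 84.7
```

View pics/wrist1.png

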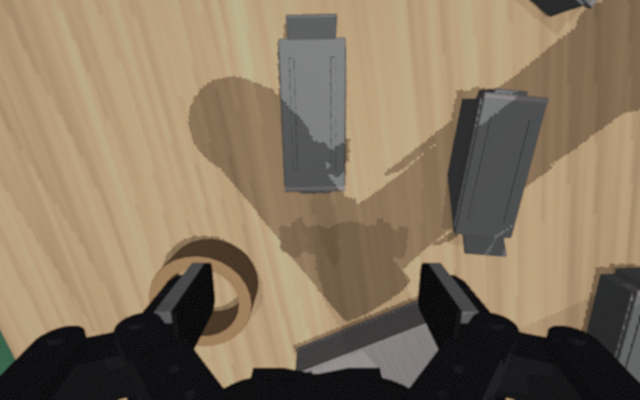

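```bash
python3 -c "
from h import *
a=cv2.imread('pics/wrist1.png'); cv2.imwrite('pics/w1c.png',cv2.resize(a[5:205,255:375],None,fx=3,fy=3,interpolation=cv2.INTER_CUBIC))
a=cv2.imread('pics/scene0.png'); cv2.imwrite('pics/s0c.png',cv2.resize(a[195:250,295:375],None,fx=10,fy=10,interpolation=cv2.INTER_CUBIC))
"
```

```text
(no output)
```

View pics/w1c.png

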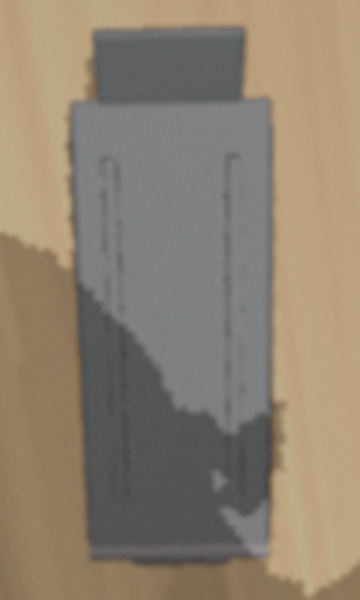

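View pics/s0c.png

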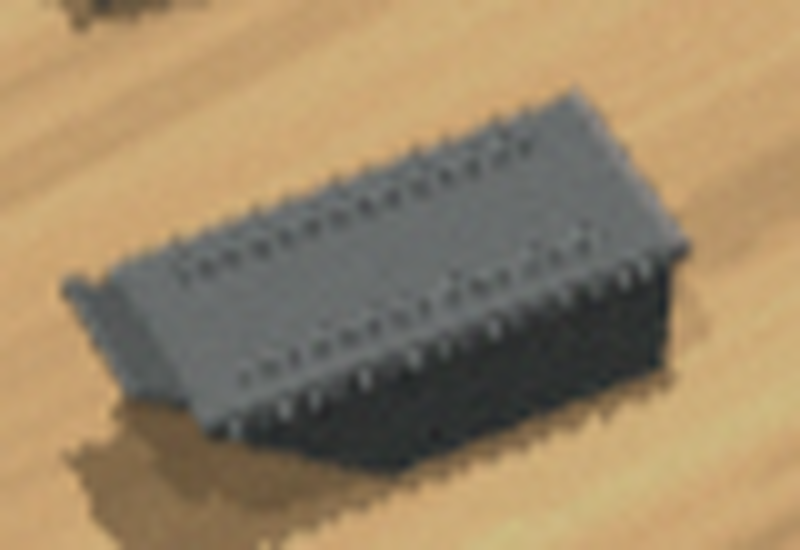

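Run:
```python
from h import *
np.set_printoptions(precision=1,suppress=True)
P={'front+x':[('wrist1',(279,38.7)),('scene0',(315.5,238.2)),('top0',(342.8,169.7))],
'front-x':[('wrist1',(345.3,37.7)),('scene0',(305.5,221.8)),('top0',(339.2,192.5))],
'back+x':[('wrist1',(285,187)),('scene0',(363,220)),('top0',(290,162.5))],
'back-x':[('wrist1',(344.7,186.5)),('scene0',(352.5,204.2)),('top0',(287.2,185.8))],
'tab+x':[('wrist1',(286.3,15)),('scene0',(308.5,235)),('top0',(348.3,173.8))],
'tab-x':[('wrist1',(336.3,14.7)),('scene0',(302,223.5)),('top0',(346.7,189.5))]}
for k,v in P.items():
    x,e=tri(v); x2,e2=tri(v[:2]); print(k,x,np.array(e),x2,np.array(e2),'w@49',plane('wrist1',v[0][1],49))
```

```text
front+x [555.4 -68.7  44. ] [1.1 2.2 1.4] [555.3 -67.9  43.6] [1.6 1.6] w@49 [554.  -68.2  49. ]
front-x [497.9 -59.2  44.2] [0.7 1.6 0.9] [498.3 -58.9  44.6] [1.2 1.2] w@49 [498.  -59.2  49. ]
back+x [576.1  63.7  41.9] [1.3 1.2 0.2] [576.2  63.5  42.2] [1.3 1.3] w@49 [574.8  60.7  49. ]
back-x [517.8  72.9  43. ] [1.1 2.7 1.8] [518.6  73.3  43.5] [1.8 1.8] w@49 [518.   70.2  49. ]
tab+x [544.5 -82.2  55.4] [1.4 2.7 1.5] [545.3 -81.8  56.2] [2. 2.] w@49 [544.2 -85.   49. ]
tab-x [504.6 -76.   55.8] [1.4 3.6 2.5] [505.1 -74.8  56.1] [2.4 2.4] w@49 [502.8 -78.   49. ]
```

```bash
python3 -c "
from h import *
to([524.1,-77.9,100],-99.0);to([524.1,-77.9,46],-99.0)"
```

```text
delta [13.85 -0.28 13.19] az now -99.9 roll -0.016012750992870382 tilt [ 0.     0.001 -1.   ] j [ 0.46  0.15 -0.27 -0.   -1.15 -0.64] eef [545.1  58.8 232.1] F [ 0.1 -0.8 -0.5] t 2.2 g 84.7
delta [13.86 -0.28 18.59] az now -99.9 roll -0.016012750992870382 tilt [ 0.     0.001 -1.   ] j [ 0.46  0.15 -0.27 -0.   -1.15 -0.64] eef [545.1  58.8 232.1] F [ 0.1 -0.8 -0.5] t 2.2 g 84.7
```

Request:
move_arm:
  deltas:
    - {"gripper":0.8,"dx":5,"dy":-0.1,"dz":4,"roll":-0.016}
    - {"gripper":0.8,"dx":10,"dy":-0.2,"dz":8,"roll":-0.016}
    - {"gripper":0.8,"dx":13.85,"dy":-0.28,"dz":12,"roll":-0.016}
    - {"gripper":0.8,"dx":13.85,"dy":-0.28,"dz":13,"roll":-0.016}
    - {"gripper":0.8,"dx":13.85,"dy":-0.28,"dz":13,"roll":-0.016}
    - {"gripper":0.8,"dx":13.85,"dy":-0.28,"dz":14,"roll":-0.016}
    - {"gripper":0.8,"dx":13.85,"dy":-0.28,"dz":16,"roll":-0.016}
    - {"gripper":0.8,"dx":13.85,"dy":-0.28,"dz":18,"roll":-0.016}
    - {"gripper":0.8,"dx":13.85,"dy":-0.28,"dz":18.6,"roll":-0.016}
    - {"gripper":0.8,"dx":13.85,"dy":-0.28,"dz":18.6,"roll":-0.016}
  squeeze: 20

```text
clock: 3.2
eef_pos: [524.3, -77.4, 45.9]
orientation: [0.0, -0.65, 0.76, 0.0]
contact_force: [0.6, 0.4, -0.7]
grip_width: 0.801
```

```bash
python3 -c "
from h import *
grab('scene','scene2'); to([524.1,-77.9,46],-99.0)
a=cv2.imread('pics/scene2.png'); cv2.imwrite('pics/s2c.png',cv2.resize(a[150:270,250:410],None,fx=5,fy=5,interpolation=cv2.INTER_CUBIC))"
```

```text
delta [0.06 0.06 0.05] az now -99.0 roll 0.0007087570460054136 tilt [ 0.001  0.001 -1.   ] j [ 0.22  0.32 -0.53 -0.   -0.71 -0.38] eef [524.7 -77.4  46.5] F [ 0.3 -0.3  0.2] t 3.25 g 67.9
```

View pics/s2c.png

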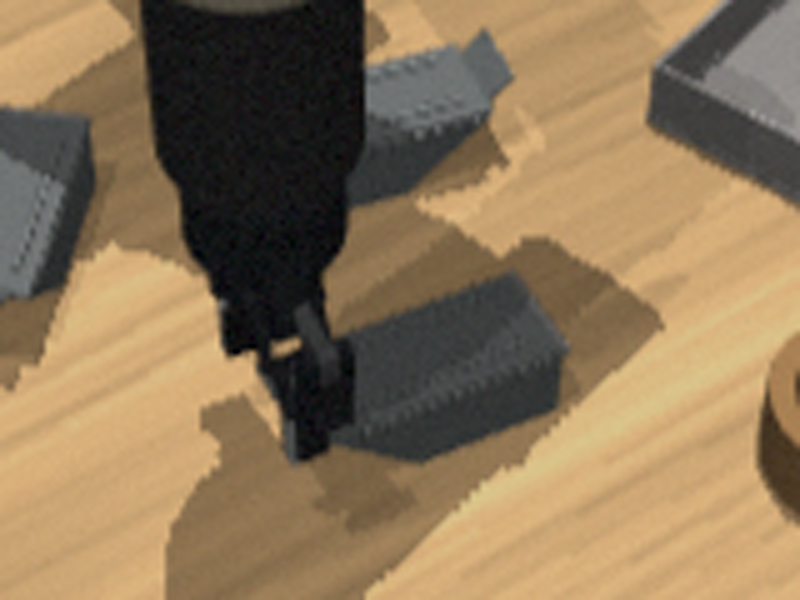

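Request:
move_arm:
  deltas:
    - {"gripper":0.6,"dx":0,"dy":0,"dz":0,"roll":0}
    - {"gripper":0.5,"dx":0,"dy":0,"dz":0,"roll":0}
    - {"gripper":0.4,"dx":0,"dy":0,"dz":0,"roll":0}
    - {"gripper":0.4,"dx":0,"dy":0,"dz":0,"roll":0}
    - {"gripper":0.4,"dx":0,"dy":0,"dz":0,"roll":0}
    - {"gripper":0.4,"dx":0,"dy":0,"dz":0,"roll":0}
    - {"gripper":0.4,"dx":0,"dy":0,"dz":0,"roll":0}
    - {"gripper":0.4,"dx":0,"dy":0,"dz":0,"roll":0}
    - {"gripper":0.4,"dx":0,"dy":0,"dz":0,"roll":0}
    - {"gripper":0.4,"dx":0,"dy":0,"dz":0,"roll":0}
  squeeze: 20

```text
clock: 4.25
eef_pos: [525.5, -77.6, 47.1]
orientation: [0.001, -0.65, 0.76, -0.0]
contact_force: [-0.2, -0.9, 5.7]
grip_width: 0.481
```

```bash
python3 -c "
from h import *
to([524.1,-77.9,46],-99.0); 
import numpy as np
# arc: pivot rel hinge now
h=np.array([546.6,64.4,47.]); xh=np.array([.156,.988,0])
s=arm.observe()['eef_pos']; r0=(s-h)@xh; 
px,pz=-142.5,9. # pivot rel hinge (box x, z)
for a in np.radians(np.arange(0,176,8)):
    x=px*np.cos(a)+pz*np.sin(a); z=-px*np.sin(a)+pz*np.cos(a)
    print(round(np.degrees(a)),'dx',round(-(x-px)/10,2),'dz',round(-(z-pz)/10,2))
"
```

```text
delta [0.05 0.13 0.11] az now -98.9 roll 0.00095865481367213 tilt [ 0.003  0.001 -1.   ] j [ 0.22  0.32 -0.53 -0.   -0.71 -0.38] eef [525.5 -77.6  47.1] F [-0.2 -0.9  5.7] t 4.25 g 40.9
0 dx -0.0 dz -0.0
8 dx -0.26 dz -1.97
16 dx -0.8 dz -3.89
24 dx -1.6 dz -5.72
32 dx -2.64 dz -7.41
40 dx -3.91 dz -8.95
48 dx -5.38 dz -10.29
56 dx -7.03 dz -11.42
64 dx -8.81 dz -12.3
72 dx -10.7 dz -12.93
80 dx -12.66 dz -13.29
88 dx -14.65 dz -13.37
96 dx -16.63 dz -13.18
104 dx -18.57 dz -12.71
112 dx -20.42 dz -11.98
120 dx -22.15 dz -10.99
128 dx -23.73 dz -9.78
136 dx -25.13 dz -8.35
144 dx -26.31 dz -6.75
152 dx -27.25 dz -5.0
160 dx -27.95 dz -3.13
168 dx -28.38 dz -1.18
```

Request:
move_arm:
  deltas:
    - {"gripper":0.4,"dx":-0.05,"dy":0,"dz":-0.7,"roll":0}
    - {"gripper":0.4,"dx":-0.15,"dy":0,"dz":-1.3,"roll":0}
    - {"gripper":0.4,"dx":-0.26,"dy":0,"dz":-2.0,"roll":0}
    - {"gripper":0.4,"dx":-0.4,"dy":0,"dz":-2.6,"roll":0}
    - {"gripper":0.4,"dx":-0.6,"dy":0,"dz":-3.2,"roll":0}
    - {"gripper":0.4,"dx":-0.8,"dy":0,"dz":-3.9,"roll":0}
    - {"gripper":0.4,"dx":-1.0,"dy":0,"dz":-4.5,"roll":0}
    - {"gripper":0.4,"dx":-1.3,"dy":0,"dz":-5.1,"roll":0}
    - {"gripper":0.4,"dx":-1.6,"dy":0,"dz":-5.7,"roll":0}
    - {"gripper":0.4,"dx":-1.6,"dy":0,"dz":-5.7,"roll":0}

```text
clock: 5.25
eef_pos: [528.1, -61.6, 105.0]
orientation: [0.002, -0.65, 0.76, -0.001]
contact_force: [0.4, 0.0, 0.3]
grip_width: 0.478
```

```bash
python3 -c "
from h import *
grab('scene','scene3'); to([524.1,-77.9,46],-99.0)
a=cv2.imread('pics/scene3.png'); cv2.imwrite('pics/s3c.png',cv2.resize(a[150:270,250:410],None,fx=5,fy=5,interpolation=cv2.INTER_CUBIC))"
```

```text
delta [1.66 0.15 5.86] az now -98.9 roll 0.0014504093472877877 tilt [ 0.003  0.001 -1.   ] j [ 0.25  0.24 -0.47 -0.   -0.85 -0.41] eef [528.  -61.8 104.6] F [ 0.2 -1.  -0.6] t 5.3 g 41.2
```

View pics/s3c.png

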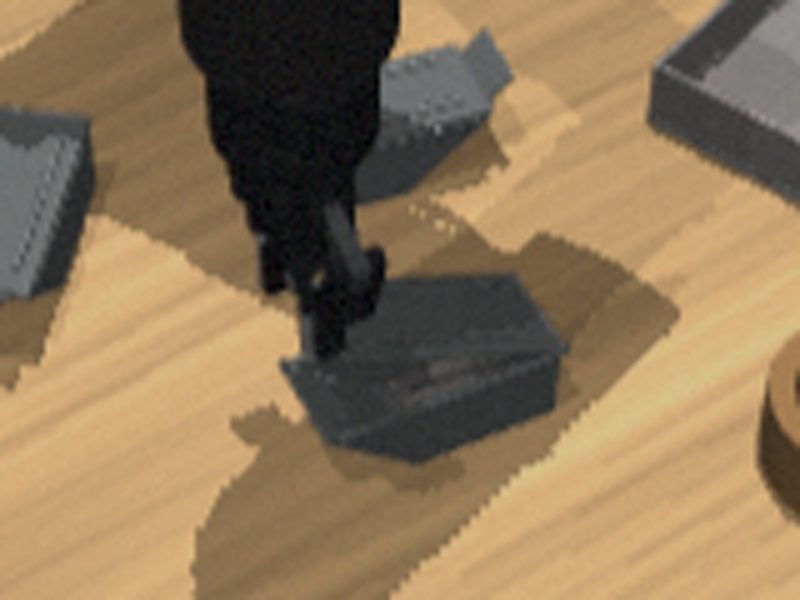

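Request:
move_arm:
  deltas:
    - {"gripper":0.4,"dx":-1.04,"dy":0,"dz":-1.69,"roll":0}
    - {"gripper":0.4,"dx":-2.31,"dy":0,"dz":-3.23,"roll":0}
    - {"gripper":0.4,"dx":-3.78,"dy":0,"dz":-4.57,"roll":0}
    - {"gripper":0.4,"dx":-5.43,"dy":0,"dz":-5.7,"roll":0}
    - {"gripper":0.4,"dx":-7.21,"dy":0,"dz":-6.58,"roll":0}
    - {"gripper":0.4,"dx":-9.1,"dy":0,"dz":-7.21,"roll":0}
    - {"gripper":0.4,"dx":-11.06,"dy":0,"dz":-7.57,"roll":0}
    - {"gripper":0.4,"dx":-13.05,"dy":0,"dz":-7.65,"roll":0}
    - {"gripper":0.4,"dx":-15.03,"dy":0,"dz":-7.46,"roll":0}
    - {"gripper":0.4,"dx":-15.03,"dy":0,"dz":-7.46,"roll":0}

```text
clock: 6.3
eef_pos: [551.4, 88.4, 179.5]
orientation: [0.001, -0.651, 0.759, -0.001]
contact_force: [-2.1, -0.6, 2.6]
grip_width: 0.479
```

```bash
python3 -c "
from h import *
grab('scene','scene4'); to([524.1,-77.9,46],-99.0)
a=cv2.imread('pics/scene4.png'); cv2.imwrite('pics/s4c.png',cv2.resize(a[130:250,270:430],None,fx=5,fy=5,interpolation=cv2.INTER_CUBIC))"
```

```text
delta [16.78  0.18 13.35] az now -98.8 roll 0.003229299123864361 tilt [ 0.003  0.001 -1.   ] j [ 0.51  0.21 -0.33  0.   -1.04 -0.66] eef [551.2  87.5 179.6] F [-1.4  0.1  3.7] t 6.35 g 40.3
```

View pics/s4c.png

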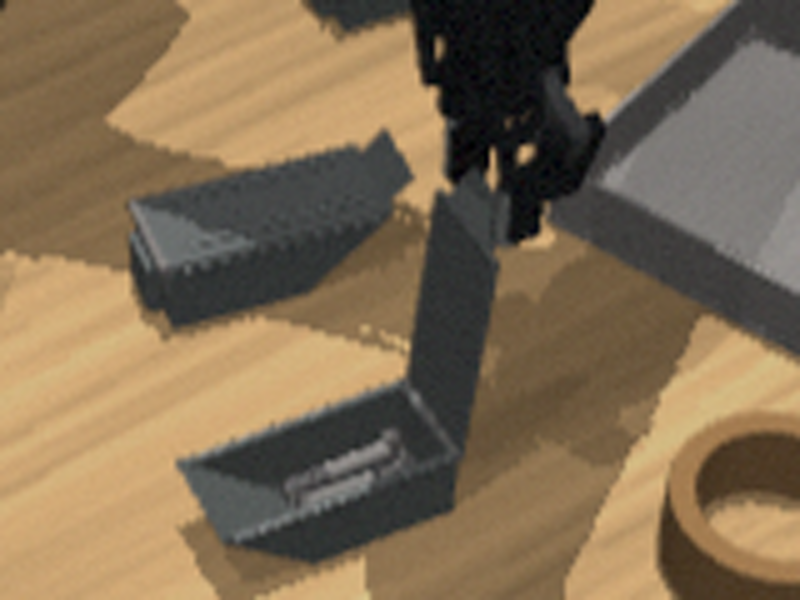

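Request:
move_arm:
  deltas:
    - {"gripper":0.4,"dx":-1.9,"dy":0,"dz":0.5,"roll":0}
    - {"gripper":0.4,"dx":-3.7,"dy":0,"dz":1.2,"roll":0}
    - {"gripper":0.4,"dx":-5.4,"dy":0,"dz":2.2,"roll":0}
    - {"gripper":0.4,"dx":-7.0,"dy":0,"dz":3.4,"roll":0}
    - {"gripper":0.4,"dx":-8.4,"dy":0,"dz":4.8,"roll":0}
    - {"gripper":0.4,"dx":-9.5,"dy":0,"dz":6.4,"roll":0}
    - {"gripper":0.4,"dx":-10.5,"dy":0,"dz":8.2,"roll":0}
    - {"gripper":0.4,"dx":-10.9,"dy":0,"dz":9.1,"roll":0}
    - {"gripper":0.4,"dx":-11.1,"dy":0,"dz":9.6,"roll":0}
    - {"gripper":0.4,"dx":-11.1,"dy":0,"dz":9.6,"roll":0}

```text
clock: 7.35
eef_pos: [568.1, 197.6, 82.6]
orientation: [0.001, -0.651, 0.759, -0.001]
contact_force: [0.6, 2.6, 1.1]
grip_width: 0.479
```

```bash
python3 -c "
from h import *
grab('scene','scene5'); to([524.1,-77.9,46],-99.0)
a=cv2.imread('pics/scene5.png'); cv2.imwrite('pics/s5c.png',cv2.resize(a[130:250,270:430],None,fx=5,fy=5,interpolation=cv2.INTER_CUBIC))"
```

```text
delta [27.87  0.15  3.72] az now -98.8 roll 0.0032332651139561287 tilt [ 0.002  0.    -1.   ] j [ 0.66  0.37 -0.34  0.   -0.86 -0.81] eef [568.2 197.3  83.3] F [-0.4  2.8  1. ] t 7.4 g 40.4
```

View pics/s5c.png

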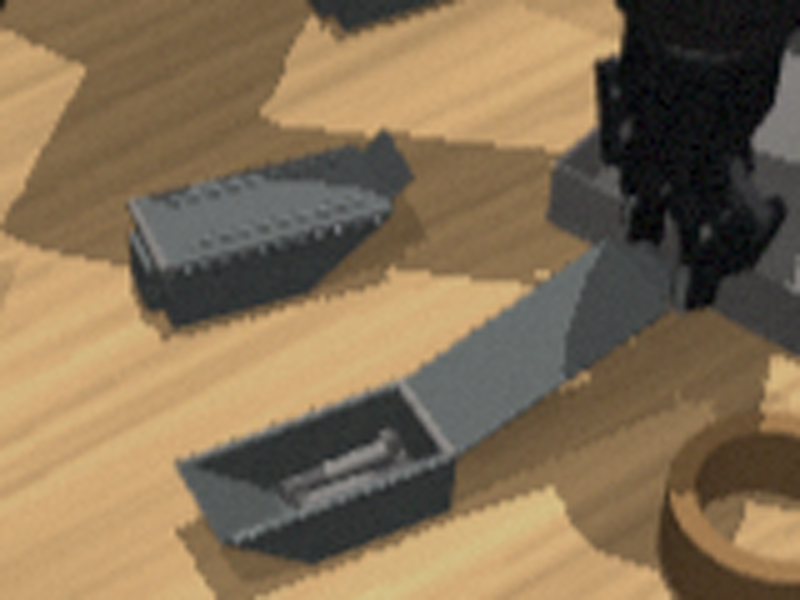

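Request:
move_arm:
  deltas:
    - {"gripper":0.9,"dx":0,"dy":0,"dz":0,"roll":0}
    - {"gripper":0.9,"dx":0,"dy":0,"dz":0,"roll":0}
    - {"gripper":0.9,"dx":0,"dy":0,"dz":0,"roll":0}
    - {"gripper":0.9,"dx":0,"dy":0,"dz":0,"roll":0}
    - {"gripper":0.9,"dx":0,"dy":0,"dz":0,"roll":0}
    - {"gripper":0.9,"dx":0,"dy":0,"dz":-3,"roll":0}
    - {"gripper":0.9,"dx":0,"dy":0,"dz":-6,"roll":0}
    - {"gripper":0.9,"dx":0,"dy":0,"dz":-10,"roll":0}
    - {"gripper":0.9,"dx":0,"dy":0,"dz":-14,"roll":0}
    - {"gripper":0.9,"dx":0,"dy":0,"dz":-15,"roll":0}

```text
clock: 8.4
eef_pos: [569.8, 198.0, 238.7]
orientation: [0.005, -0.651, 0.759, -0.002]
contact_force: [-0.2, 0.3, 0.4]
grip_width: 0.899
```

```bash
python3 -c "
from h import *
grab('wrist','wrist6'); grab('scene','scene6');grab('top','top6'); to([524.1,-77.9,46],-99.0)
a=cv2.imread('pics/scene6.png'); cv2.imwrite('pics/s6c.png',cv2.resize(a[130:250,270:430],None,fx=5,fy=5,interpolation=cv2.INTER_CUBIC))"
```

```text
delta [27.91  0.15 18.72] az now -98.8 roll 0.0030419594690551596 tilt [ 0.003  0.001 -1.   ] j [ 0.66  0.23 -0.16  0.   -1.18 -0.81] eef [567.8 197.4 233.7] F [-0.5 -0.5 -0.8] t 8.55 g 76.4
```

View pics/s6c.png

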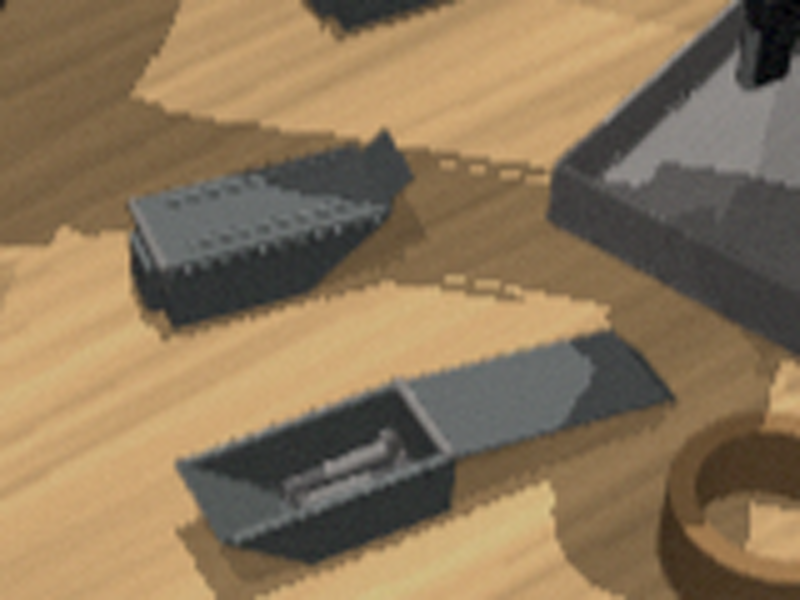

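View pics/wrist6.png

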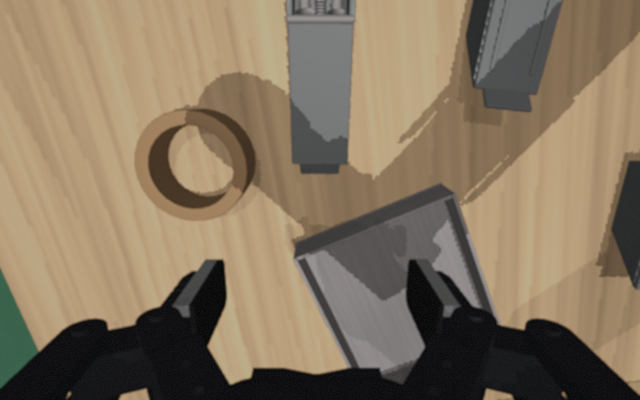

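View pics/top6.png

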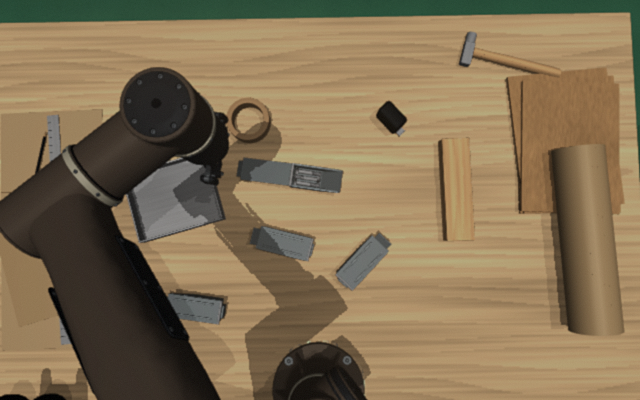

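Run:
```python
from seg import *
np.set_printoptions(precision=1,suppress=True)
a=cv2.imread('pics/top0.png')
m=grey(a,(110,140,240,250)); m=cv2.morphologyEx(m,cv2.MORPH_CLOSE,np.ones((5,5)))
c=max(cv2.findContours(m,0,2)[0],key=cv2.contourArea); r=cv2.minAreaRect(c); print(r)
for p in cv2.boxPoints(r): print(p,plane('top0',p,45))
a=cv2.imread('pics/wrist6.png'); cv2.imwrite('pics/w6c.png',cv2.resize(a[0:190,270:480],None,fx=3,fy=3,interpolation=cv2.INTER_CUBIC))
a=cv2.imread('pics/top6.png'); cv2.imwrite('pics/t6c.png',cv2.resize(a[145:205,230:350],None,fx=6,fy=6,interpolation=cv2.INTER_CUBIC))
a=cv2.imread('pics/top0.png'); cv2.imwrite('pics/t0t.png',cv2.resize(a[120:250,110:240],None,fx=4,fy=4,interpolation=cv2.INTER_CUBIC))
a=cv2.imread('pics/top0.png'); cv2.imwrite('pics/t0b.png',cv2.resize(a[125:250,420:490],None,fx=4,fy=4,interpolation=cv2.INTER_CUBIC))
```

```text
((172.57061767578125, 196.79786682128906), (70.39852905273438, 89.50149536132812), 73.94001770019531)
[119.8 175.4] [549.5 497.   45. ]
[205.8 150.6] [609.5 277.8  45. ]
[225.3 218.2] [436.5 228.7  45. ]
[139.3 243. ] [377.3 446.1  45. ]
```

View pics/w6c.png

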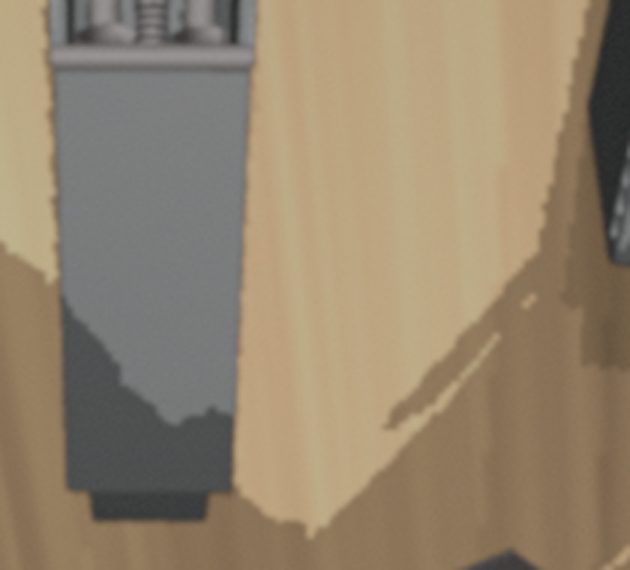

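View pics/t6c.png

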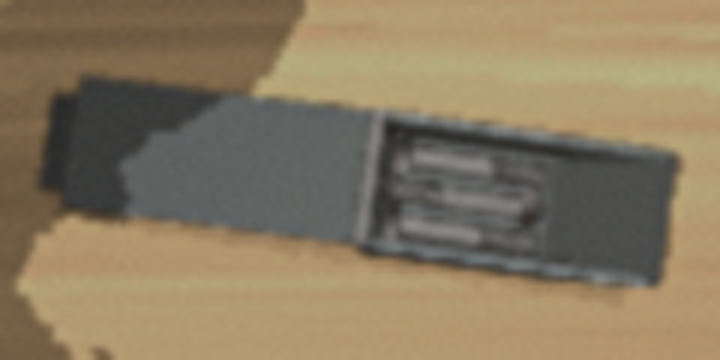

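View pics/t0t.png

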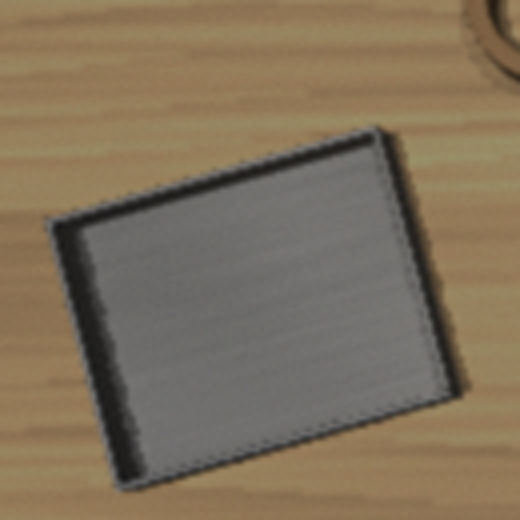

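View pics/t0b.png

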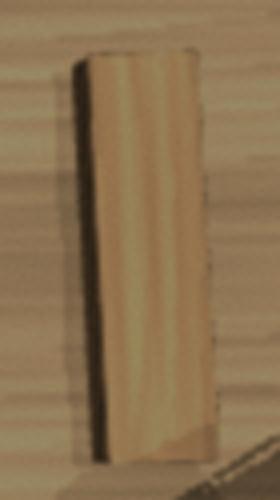

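Run:
```python
from h import *
np.set_printoptions(precision=1,suppress=True)
for n,L,s in(('box',[(292.5,163.3),(290,185.8),(343,170.3),(340,192.5)],'top6'),('tray',[(122.5,175.5),(205,151.8),(223.7,218.2),(140,242)],'top0'),('timber',[(442.5,139.2),(468.8,138),(474.2,240.5),(446.8,240.5)],'top0')):
    q=np.array([plane(s,p,45) for p in L]); print(n,q[:,:2].tolist(),'mid',q.mean(0))
    if n=='box':
        h=(q[0]+q[1])/2;f=(q[2]+q[3])/2; d=h-f; print(h,f,np.linalg.norm(d),np.degrees(np.arctan2(d[1],d[0])))
    else:
        e=[q[(i+1)%4]-q[i] for i in range(4)]; print([ (round(np.linalg.norm(v),1),round(np.degrees(np.arctan2(v[1],v[0])),1)) for v in e])
print(plane('wrist6',(321,19.5),45))
L=[(287,16),(354.5,15.5)]; print([plane('wrist6',p,45) for p in L])
```

```text
box [[573.4669589705497, 57.34123954742903], [516.2054271954337, 64.3637775045993], [553.584870129401, -70.53534724566182], [497.25801040429104, -61.916340641174]] mid [535.1  -2.7  45. ]
[544.8  60.9  45. ] [525.4 -66.2  45. ] 128.55286964224973 81.31364342634345
tray [[549.0470350598262, 490.2261653981069], [606.4653204327607, 279.9661837273937], [436.6603866262378, 232.81497034950576], [379.80753608695966, 444.35692574961877]] mid [493.  361.8  45. ]
[(np.float64(218.0), np.float64(-74.7)), (np.float64(176.2), np.float64(-164.5)), (np.float64(219.0), np.float64(105.0)), (np.float64(175.3), np.float64(15.2))]
timber [[629.1087908121672, -324.7350897420417], [631.1087808009086, -391.50314281384937], [371.42769393603635, -396.13310285068366], [372.41880267042495, -327.5723209844931]] mid [ 501. -360.   45.]
[(np.float64(66.8), np.float64(-88.3)), (np.float64(259.7), np.float64(-179.0)), (np.float64(68.6), np.float64(89.2)), (np.float64(256.7), np.float64(0.6))]
[544.8  60.5  45. ]
[array([573.6,  53.2,  45. ]), array([515.6,  61.9,  45. ])]
```

```bash
python3 -c "
from h import *
to([544.2,51,90],-98.8);to([544.2,51,24],-98.8)"
```

```text
delta [14.85  0.13 14.34] az now -98.8 roll -0.000448699034933797 tilt [ 0.003  0.001 -1.   ] j [ 0.66  0.23 -0.16  0.   -1.18 -0.81] eef [567.8 197.4 233.7] F [-0.5 -0.5 -0.8] t 8.55 g 76.4
delta [14.86  0.15 20.94] az now -98.8 roll -0.000448699034933797 tilt [ 0.003  0.001 -1.   ] j [ 0.66  0.23 -0.16  0.   -1.18 -0.81] eef [567.8 197.4 233.7] F [-0.5 -0.5 -0.8] t 8.55 g 76.4
```

Request:
move_arm:
  deltas:
    - {"gripper":1,"dx":4.5,"dy":0,"dz":2,"roll":0}
    - {"gripper":1,"dx":9,"dy":0.1,"dz":5,"roll":0}
    - {"gripper":1,"dx":13,"dy":0.1,"dz":8,"roll":0}
    - {"gripper":1,"dx":14.9,"dy":0.15,"dz":11,"roll":0}
    - {"gripper":1,"dx":14.9,"dy":0.15,"dz":14,"roll":0}
    - {"gripper":1,"dx":14.9,"dy":0.15,"dz":17,"roll":0}
    - {"gripper":1,"dx":14.9,"dy":0.15,"dz":19.5,"roll":0}
    - {"gripper":1,"dx":14.9,"dy":0.15,"dz":20.9,"roll":0}
    - {"gripper":1,"dx":14.9,"dy":0.15,"dz":20.9,"roll":0}
    - {"gripper":1,"dx":14.9,"dy":0.15,"dz":20.9,"roll":0}

```text
clock: 9.55
eef_pos: [543.4, 50.2, 23.6]
orientation: [0.0, -0.651, 0.759, -0.0]
contact_force: [-0.1, -0.0, 0.5]
grip_width: 1.002
```

```bash
python3 -c "
from h import *
grab('scene','scene7'); grab('wrist','wrist7'); to([544.2,51,24],-98.8)
a=cv2.imread('pics/scene7.png'); cv2.imwrite('pics/s7c.png',cv2.resize(a[130:250,270:430],None,fx=5,fy=5,interpolation=cv2.INTER_CUBIC))"
```

```text
delta [-0.03  0.03  0.09] az now -98.8 roll -0.0002357594308315706 tilt [ 0.004  0.001 -1.   ] j [ 0.45  0.37 -0.52  0.   -0.67 -0.61] eef [544.4  50.7  24.9] F [-1.   0.6 -0.2] t 9.65 g 84.8
```

View pics/s7c.png

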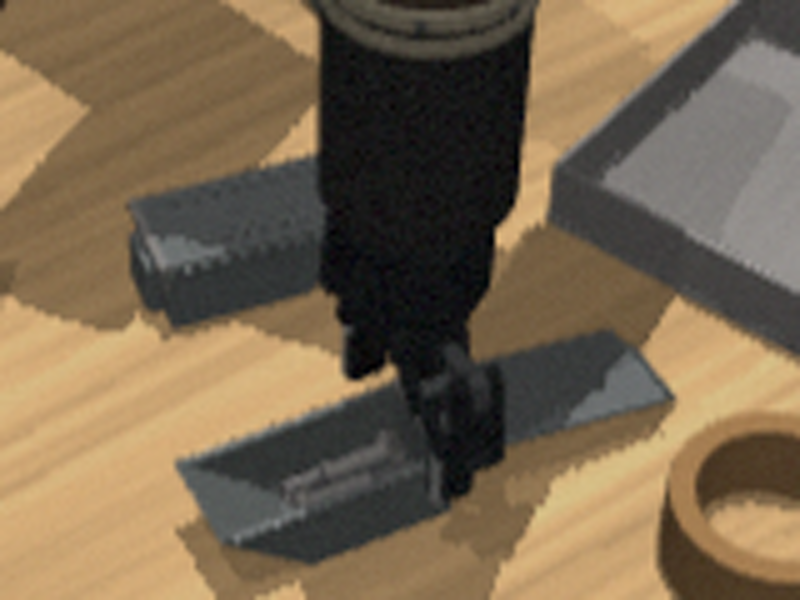

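View pics/wrist7.png

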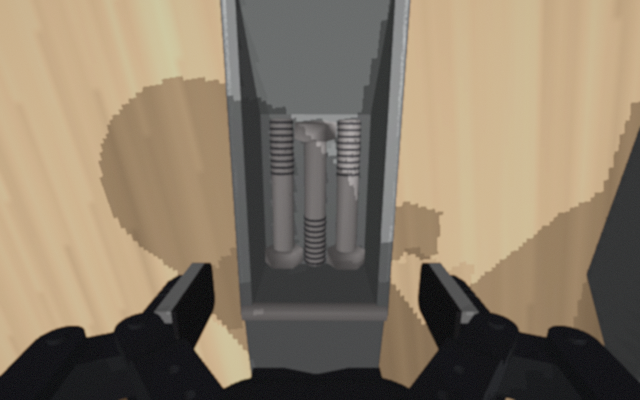

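Request:
move_arm:
  deltas:
    - {"gripper":0.8,"dx":0,"dy":0,"dz":0,"roll":0}
    - {"gripper":0.6,"dx":0,"dy":0,"dz":0,"roll":0}
    - {"gripper":0.5,"dx":0,"dy":0,"dz":0,"roll":0}
    - {"gripper":0.5,"dx":0,"dy":0,"dz":0,"roll":0}
    - {"gripper":0.5,"dx":0,"dy":0,"dz":0,"roll":0}
    - {"gripper":0.5,"dx":0,"dy":0,"dz":-0.3,"roll":0}
    - {"gripper":0.5,"dx":0,"dy":0,"dz":-1,"roll":0}
    - {"gripper":0.5,"dx":0,"dy":0,"dz":-2,"roll":0}
    - {"gripper":0.5,"dx":0,"dy":0,"dz":-3,"roll":0}
    - {"gripper":0.5,"dx":0,"dy":0,"dz":-4,"roll":0}
  squeeze: 80

```text
clock: 10.65
eef_pos: [544.2, 50.7, 65.9]
orientation: [0.002, -0.651, 0.759, -0.001]
contact_force: [0.1, 0.3, -7.3]
grip_width: 0.658
```

```bash
python3 -c "
from h import *
grab('scene','scene8'); to([544.2,51,24],-98.8)
a=cv2.imread('pics/scene8.png'); cv2.imwrite('pics/s8c.png',cv2.resize(a[120:240,270:430],None,fx=5,fy=5,interpolation=cv2.INTER_CUBIC))"
```

```text
delta [0.03 0.13 4.36] az now -98.8 roll 0.00021246440992008848 tilt [ 0.006  0.002 -1.   ] j [ 0.45  0.31 -0.48  0.   -0.77 -0.61] eef [545.3  51.   67.6] F [ 1.   0.5 -5.7] t 10.7 g 56.1
```

View pics/s8c.png

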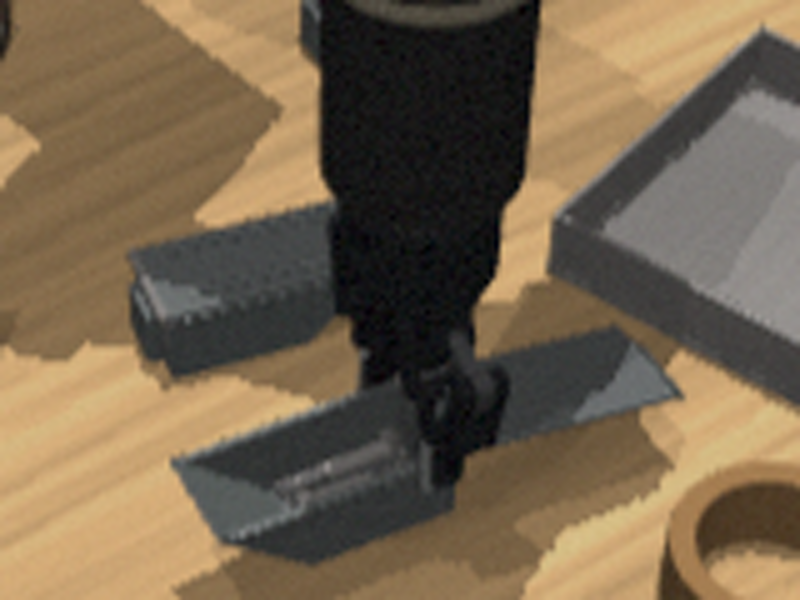

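```bash
python3 -c "
from h import *
to([490.4,371.7,135],-75)"
```

```text
delta [-30.88  10.28  -6.71] az now -98.8 roll -0.41517589756473056 tilt [ 0.006  0.002 -1.   ] j [ 0.45  0.31 -0.48  0.   -0.77 -0.61] eef [545.3  51.   67.6] F [ 1.   0.5 -5.7] t 10.7 g 56.1
```

Request:
move_arm:
  deltas:
    - {"gripper":0.5,"dx":0,"dy":0,"dz":-3,"roll":0}
    - {"gripper":0.5,"dx":-2,"dy":0.7,"dz":-6.5,"roll":-0.05}
    - {"gripper":0.5,"dx":-6,"dy":2,"dz":-6.7,"roll":-0.1}
    - {"gripper":0.5,"dx":-10,"dy":3.3,"dz":-6.7,"roll":-0.15}
    - {"gripper":0.5,"dx":-14,"dy":4.6,"dz":-6.7,"roll":-0.2}
    - {"gripper":0.5,"dx":-18,"dy":6,"dz":-6.7,"roll":-0.25}
    - {"gripper":0.5,"dx":-22,"dy":7.3,"dz":-6.7,"roll":-0.3}
    - {"gripper":0.5,"dx":-26,"dy":8.6,"dz":-6.7,"roll":-0.35}
    - {"gripper":0.5,"dx":-29.5,"dy":9.8,"dz":-6.7,"roll":-0.4}
    - {"gripper":0.5,"dx":-30.9,"dy":10.3,"dz":-6.7,"roll":-0.415}

```text
clock: 11.7
eef_pos: [489.6, 375.4, 135.0]
orientation: [-0.003, 0.794, -0.607, 0.002]
contact_force: [0.1, 0.4, -7.4]
grip_width: 0.65
```

```bash
python3 -c "
from h import *
grab('scene','scene9'); to([490.4,371.7,135],-75)
a=cv2.imread('pics/scene9.png'); cv2.imwrite('pics/s9c.png',cv2.resize(a[60:220,330:510],None,fx=4.4,fy=3.7,interpolation=cv2.INTER_CUBIC))"
```

```text
delta [ 0.45  0.03 -0.02] az now -74.8 roll 0.004153831758141808 tilt [ 0.007  0.003 -1.   ] j [ 0.97  0.34 -0.26  0.   -0.97 -0.71] eef [489.5 376.1 134.8] F [ 1.5  1.7 -6.6] t 11.75 g 56.0
```

View pics/s9c.png

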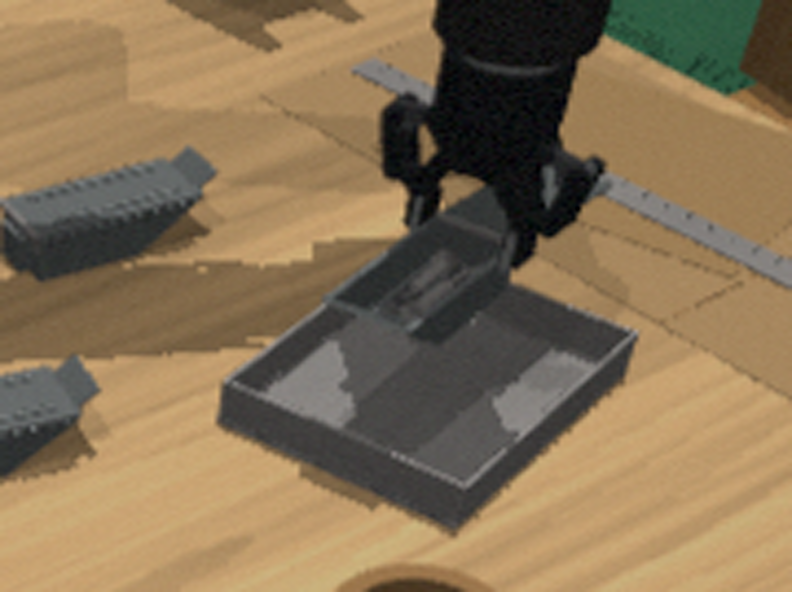

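Request:
move_arm:
  deltas:
    - {"gripper":0.5,"dx":0.4,"dy":0,"dz":0,"roll":0}
    - {"gripper":0.5,"dx":0.4,"dy":0,"dz":0,"roll":0}
    - {"gripper":0.5,"dx":0.4,"dy":0,"dz":0,"roll":0}
    - {"gripper":0.5,"dx":0.4,"dy":0,"dz":0,"roll":0}
    - {"gripper":0.5,"dx":0.4,"dy":0,"dz":0,"roll":0}
    - {"gripper":0.5,"dx":0.4,"dy":0,"dz":0,"roll":0}
    - {"gripper":0.5,"dx":0.4,"dy":0,"dz":0,"roll":0}
    - {"gripper":0.5,"dx":0.4,"dy":0,"dz":0,"roll":0}
    - {"gripper":0.5,"dx":0.4,"dy":0,"dz":0,"roll":0}
    - {"gripper":0.5,"dx":0.4,"dy":0,"dz":0,"roll":0}
  squeeze: 28

```text
clock: 12.75
eef_pos: [490.6, 372.3, 134.8]
orientation: [-0.004, 0.795, -0.607, 0.002]
contact_force: [-0.3, -0.2, -7.4]
grip_width: 0.653
```

```bash
python3 -c "
from h import *
grab('scene','scene10'); to([490.4,371.7,135],-75)
a=cv2.imread('pics/scene10.png'); cv2.imwrite('pics/s10c.png',cv2.resize(a[60:220,330:510],None,fx=4.4,fy=3.7,interpolation=cv2.INTER_CUBIC))"
```

```text
delta [ 0.05  0.03 -0.02] az now -74.8 roll 0.004138818641338803 tilt [ 0.007  0.003 -1.   ] j [ 0.97  0.33 -0.26  0.   -0.97 -0.7 ] eef [490.6 372.3 134.8] F [-0.4  0.2 -8.3] t 12.8 g 55.1
```

View pics/s10c.png

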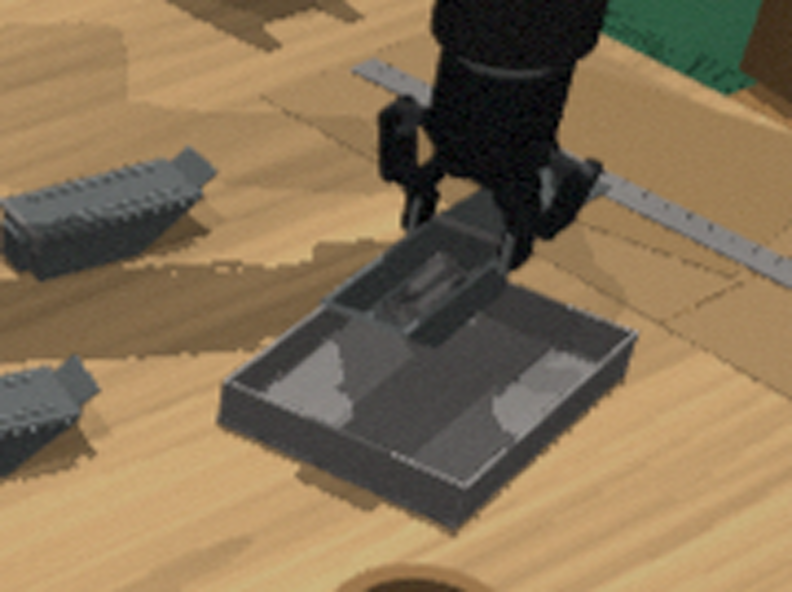

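Request:
move_arm:
  deltas:
    - {"gripper":0.5,"dx":0,"dy":0,"dz":0,"roll":0}
    - {"gripper":0.5,"dx":0,"dy":0,"dz":0,"roll":0}
    - {"gripper":0.5,"dx":0,"dy":0,"dz":0,"roll":0}
    - {"gripper":0.5,"dx":0,"dy":0,"dz":0,"roll":0}
    - {"gripper":0.5,"dx":0,"dy":0,"dz":0,"roll":0}
    - {"gripper":0.5,"dx":0,"dy":0,"dz":-3,"roll":0}
    - {"gripper":0.5,"dx":0,"dy":0,"dz":-3,"roll":0}
    - {"gripper":0.5,"dx":0,"dy":0,"dz":0,"roll":0}
    - {"gripper":0.5,"dx":0,"dy":0,"dz":-3,"roll":0}
    - {"gripper":0.5,"dx":0,"dy":0,"dz":-3,"roll":0}
  squeeze: 20

```text
clock: 13.8
eef_pos: [491.7, 373.3, 166.7]
orientation: [-0.005, 0.795, -0.607, 0.002]
contact_force: [1.1, 0.9, -5.8]
grip_width: 0.66
```

```bash
python3 -c "
from h import *
grab('scene','scene11'); to([490.4,371.7,135],-75)
a=cv2.imread('pics/scene11.png'); cv2.imwrite('pics/s11c.png',cv2.resize(a[60:220,330:510],None,fx=4.4,fy=3.7,interpolation=cv2.INTER_CUBIC))"
```

```text
delta [0.14 0.17 3.07] az now -74.7 roll 0.004479526182690349 tilt [ 0.01   0.006 -1.   ] j [ 0.97  0.31 -0.22  0.   -1.03 -0.7 ] eef [491.3 373.3 165.7] F [ 1.1  0.2 -7.8] t 13.85 g 55.9
```

View pics/s11c.png

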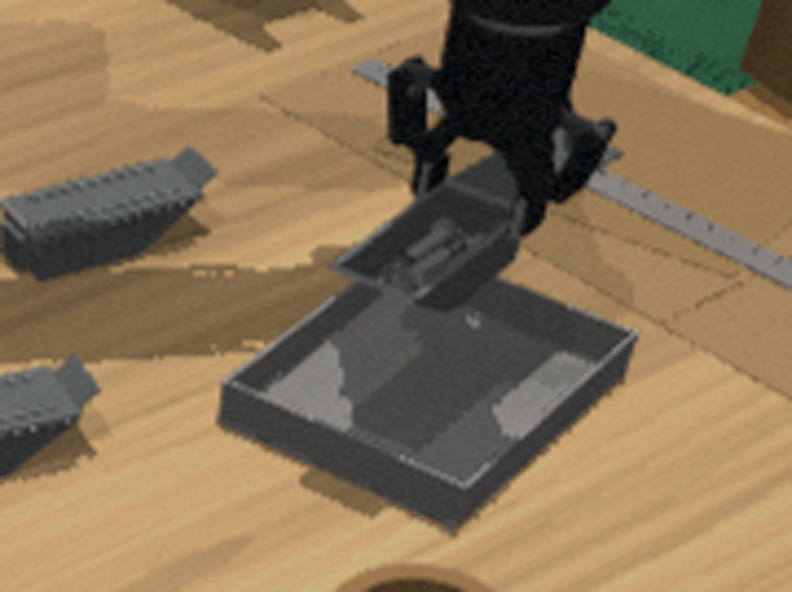

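```bash
python3 -c "
from h import *
to([467.5,457,74],-75)"
```

```text
delta [-8.67  0.2   9.2 ] az now -74.7 roll 0.004479526182690349 tilt [ 0.01   0.006 -1.   ] j [ 0.97  0.31 -0.22  0.   -1.03 -0.7 ] eef [491.3 373.3 165.7] F [ 1.1  0.2 -7.8] t 13.85 g 55.9
```

Request:
move_arm:
  deltas:
    - {"gripper":0.5,"dx":-2,"dy":0,"dz":1,"roll":0}
    - {"gripper":0.5,"dx":-4,"dy":0.1,"dz":3,"roll":0}
    - {"gripper":0.5,"dx":-6,"dy":0.15,"dz":4.5,"roll":0}
    - {"gripper":0.5,"dx":-8,"dy":0.2,"dz":6,"roll":0}
    - {"gripper":0.5,"dx":-8.7,"dy":0.2,"dz":7,"roll":0}
    - {"gripper":0.5,"dx":-8.7,"dy":0.2,"dz":8,"roll":0}
    - {"gripper":0.5,"dx":-8.7,"dy":0.2,"dz":9,"roll":0}
    - {"gripper":0.5,"dx":-8.7,"dy":0.2,"dz":9.2,"roll":0}
    - {"gripper":0.5,"dx":-8.7,"dy":0.2,"dz":9.2,"roll":0}
    - {"gripper":0.5,"dx":-8.7,"dy":0.2,"dz":9.2,"roll":0}
  squeeze: 40

```text
clock: 14.85
eef_pos: [467.9, 457.2, 74.7]
orientation: [-0.006, 0.795, -0.607, 0.002]
contact_force: [0.9, 0.0, -7.5]
grip_width: 0.655
```

```bash
python3 -c "
from h import *
grab('scene','scene12'); grab('top','top12'); to([467.5,457,69],-75)
a=cv2.imread('pics/scene12.png'); cv2.imwrite('pics/s12c.png',cv2.resize(a[60:220,330:510],None,fx=4.4,fy=3.7,interpolation=cv2.INTER_CUBIC))
a=cv2.imread('pics/top12.png'); cv2.imwrite('pics/t12c.png',cv2.resize(a[120:270,50:250],None,fx=4,fy=4,interpolation=cv2.INTER_CUBIC))"
```

```text
delta [0.04 0.06 0.59] az now -74.8 roll 0.004100876122887061 tilt [ 0.01   0.008 -1.   ] j [ 1.07  0.45 -0.24  0.01 -0.87 -0.81] eef [467.9 457.5  74.9] F [-0.7  0.5 -8.1] t 14.95 g 55.6
```

View pics/s12c.png

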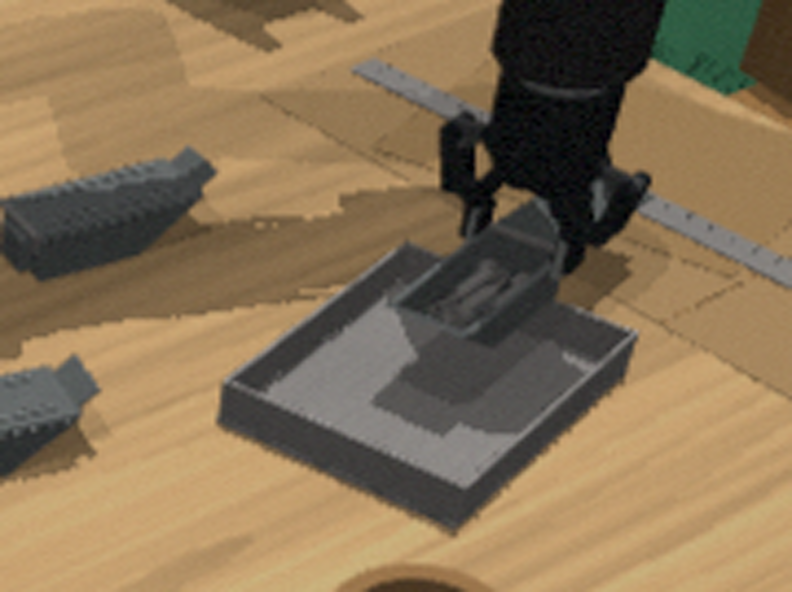

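View pics/t12c.png

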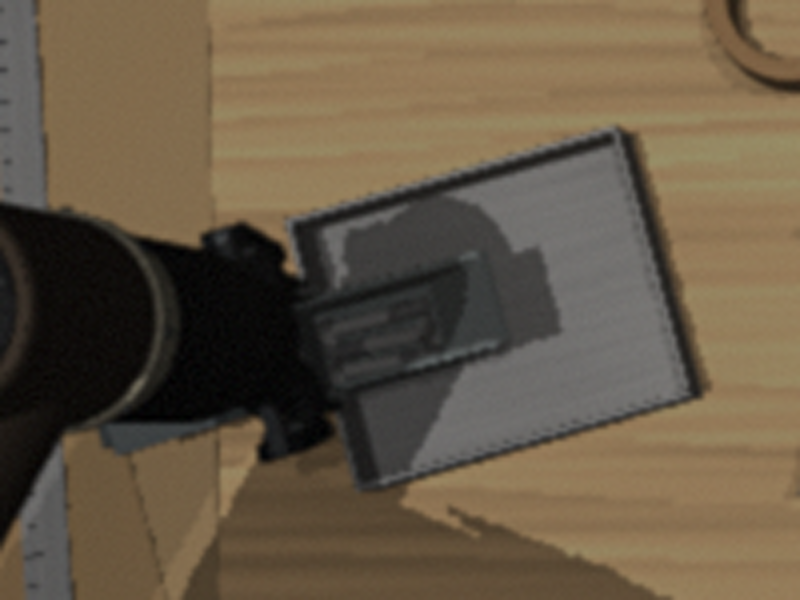

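Request:
move_arm:
  deltas:
    - {"gripper":0.5,"dx":0,"dy":0,"dz":0.4,"roll":0}
    - {"gripper":0.5,"dx":0,"dy":0,"dz":0.7,"roll":0}
    - {"gripper":0.5,"dx":0.2,"dy":0,"dz":0.85,"roll":0}
    - {"gripper":0.5,"dx":0.5,"dy":0,"dz":0.95,"roll":0}
    - {"gripper":0.5,"dx":0.8,"dy":0,"dz":1.05,"roll":0}
    - {"gripper":0.5,"dx":1.1,"dy":0,"dz":1.2,"roll":0}
    - {"gripper":0.5,"dx":1.4,"dy":0,"dz":1.4,"roll":0}
    - {"gripper":0.5,"dx":1.6,"dy":0,"dz":1.55,"roll":0}
    - {"gripper":0.5,"dx":1.8,"dy":0,"dz":1.7,"roll":0}
    - {"gripper":0.5,"dx":1.8,"dy":0,"dz":1.7,"roll":0}
  squeeze: 20

```text
clock: 15.95
eef_pos: [475.5, 441.6, 62.5]
orientation: [-0.01, 0.795, -0.607, 0.003]
contact_force: [0.2, -6.6, 16.6]
grip_width: 0.655
```

```bash
python3 -c "
from h import *
grab('scene','scene13'); to([467.5,457,69],-75)
a=cv2.imread('pics/scene13.png'); cv2.imwrite('pics/s13c.png',cv2.resize(a[60:220,330:510],None,fx=4.4,fy=3.7,interpolation=cv2.INTER_CUBIC))"
```

```text
delta [-1.7   0.35 -0.64] az now -74.7 roll 0.005487077087478756 tilt [ 0.016  0.012 -1.   ] j [ 1.05  0.45 -0.27  0.01 -0.83 -0.79] eef [475.5 441.6  62.5] F [-0.1 -6.6 16.3] t 16.0 g 55.6
```

View pics/s13c.png

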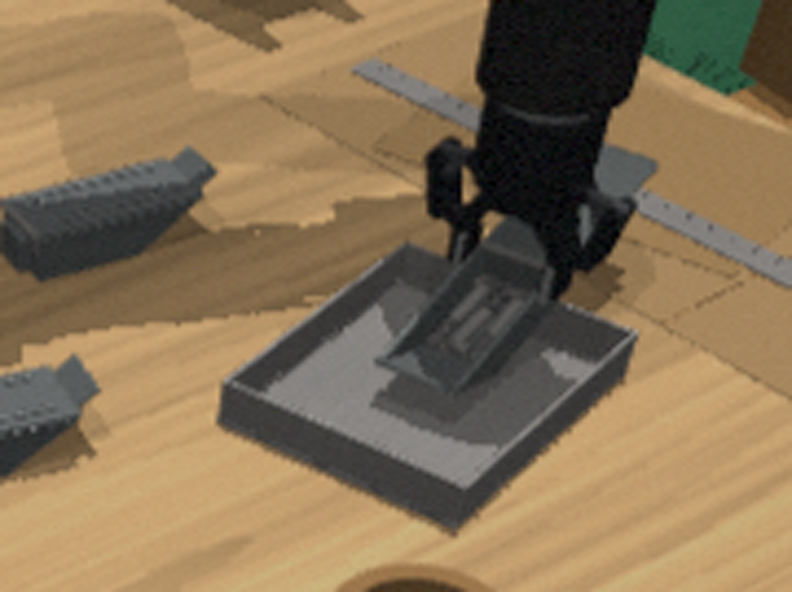

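Request:
move_arm:
  deltas:
    - {"gripper":0.5,"dx":0,"dy":0,"dz":-0.5,"roll":0}
    - {"gripper":0.5,"dx":0.2,"dy":0,"dz":-1.5,"roll":0}
    - {"gripper":0.5,"dx":1.5,"dy":0,"dz":-2,"roll":0}
    - {"gripper":0.5,"dx":3,"dy":0,"dz":-2,"roll":0}
    - {"gripper":0.5,"dx":4.5,"dy":0,"dz":-2,"roll":0}
    - {"gripper":0.5,"dx":6,"dy":0,"dz":-2,"roll":0}
    - {"gripper":0.5,"dx":6.5,"dy":0,"dz":-2,"roll":0}
    - {"gripper":0.5,"dx":6.5,"dy":0,"dz":-2,"roll":0}
    - {"gripper":0.5,"dx":6.5,"dy":0,"dz":-2,"roll":0}
    - {"gripper":0.5,"dx":6.5,"dy":0,"dz":-2,"roll":0}
  squeeze: 60

```text
clock: 17.0
eef_pos: [492.4, 379.1, 82.0]
orientation: [-0.01, 0.795, -0.606, 0.003]
contact_force: [0.5, 0.2, -8.1]
grip_width: 0.653
```

```bash
python3 -c "
from h import *
grab('scene','scene14'); grab('top','top14'); to([493,362,70],-75)
a=cv2.imread('pics/scene14.png'); cv2.imwrite('pics/s14c.png',cv2.resize(a[60:220,330:510],None,fx=4.4,fy=3.7,interpolation=cv2.INTER_CUBIC))
a=cv2.imread('pics/top14.png'); cv2.imwrite('pics/t14c.png',cv2.resize(a[120:270,50:250],None,fx=4,fy=4,interpolation=cv2.INTER_CUBIC))"
```

```text
delta [1.68 0.41 1.18] az now -74.7 roll 0.005962047122327669 tilt [ 0.016  0.012 -1.   ] j [ 0.97  0.39 -0.32  0.01 -0.85 -0.71] eef [492.3 379.2  82. ] F [-0.4 -0.3 -7. ] t 17.1 g 55.8
```

View pics/s14c.png

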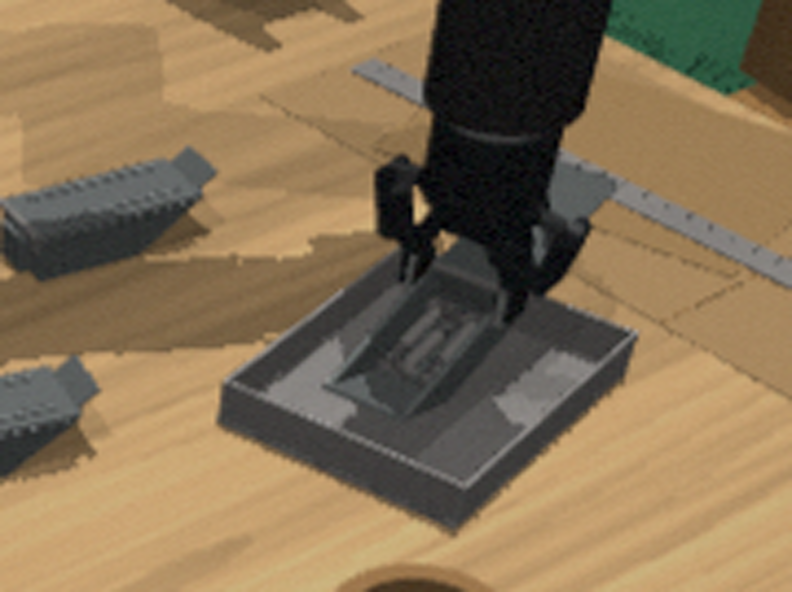

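View pics/t14c.png

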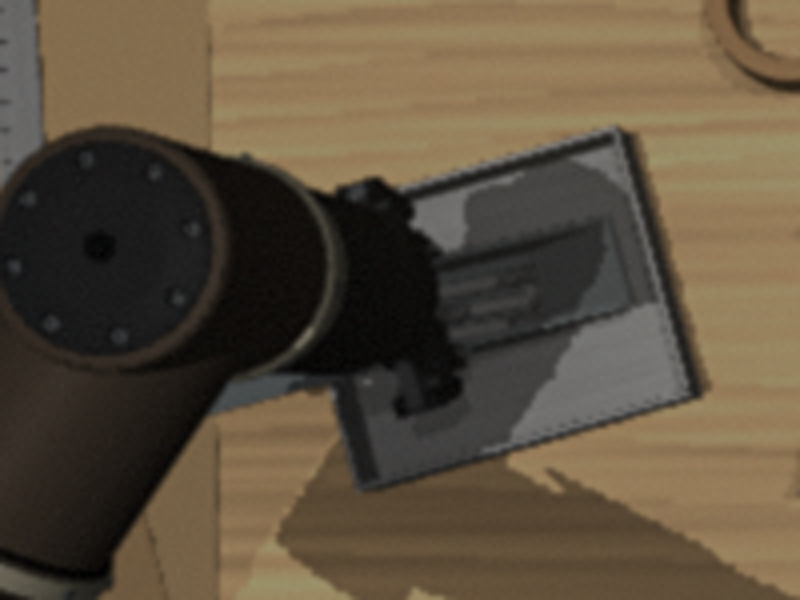

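Run:
```python
from h import *
np.set_printoptions(precision=1,suppress=True)
u=np.array([.259,-.966,0]);c=np.array([493,362,0])
for v in([('scene14',(404.5,164.1)),('top14',(208,195))],[('scene14',(423.2,172.2)),('top14',(201,174.5))]):
    x,e=tri(v); print(x,e,(x-c)@u)
e=arm.observe()['eef_pos']; print((e-c)@u)
```

```text
[495.7 269.9  62.4] [1.5997455885399032, 1.5997455885399907] 89.64644342049178
[548.3 288.6  61.9] [2.974149601366435, 2.9741496013665842] 85.18359939696505
-16.764296909288905
```

Request:
move_arm:
  deltas:
    - {"gripper":0.5,"dx":0,"dy":0,"dz":1.5,"roll":0}
    - {"gripper":0.5,"dx":0,"dy":0,"dz":2.6,"roll":0}
    - {"gripper":0.5,"dx":0.5,"dy":0,"dz":2.6,"roll":0}
    - {"gripper":0.5,"dx":0.9,"dy":0,"dz":2.4,"roll":0}
    - {"gripper":0.5,"dx":1.2,"dy":0,"dz":1.8,"roll":0}
    - {"gripper":0.5,"dx":1.5,"dy":0,"dz":1.1,"roll":0}
    - {"gripper":0.5,"dx":1.8,"dy":0,"dz":0.5,"roll":0}
    - {"gripper":0.5,"dx":2.2,"dy":0,"dz":-0.1,"roll":0}
    - {"gripper":0.5,"dx":2.65,"dy":0,"dz":-0.7,"roll":0}
    - {"gripper":0.5,"dx":2.65,"dy":0,"dz":-0.7,"roll":0}
  squeeze: 25

```text
clock: 18.1
eef_pos: [499.7, 353.1, 90.1]
orientation: [-0.01, 0.795, -0.607, 0.003]
contact_force: [0.2, 0.3, -6.9]
grip_width: 0.657
```

```bash
python3 -c "
from h import *
grab('scene','scene15'); grab('top','top15'); to([493,362,70],-75)
a=cv2.imread('pics/scene15.png'); cv2.imwrite('pics/s15c.png',cv2.resize(a[60:220,330:510],None,fx=4.4,fy=3.7,interpolation=cv2.INTER_CUBIC))
a=cv2.imread('pics/top15.png'); cv2.imwrite('pics/t15c.png',cv2.resize(a[120:270,50:250],None,fx=4,fy=4,interpolation=cv2.INTER_CUBIC))"
```

```text
delta [-0.98  0.41  1.9 ] az now -74.7 roll 0.005695665823977363 tilt [ 0.016  0.012 -1.   ] j [ 0.94  0.37 -0.33  0.01 -0.85 -0.68] eef [499.2 353.4  89. ] F [-0.5  0.2 -7.8] t 18.2 g 55.8
```

View pics/s15c.png

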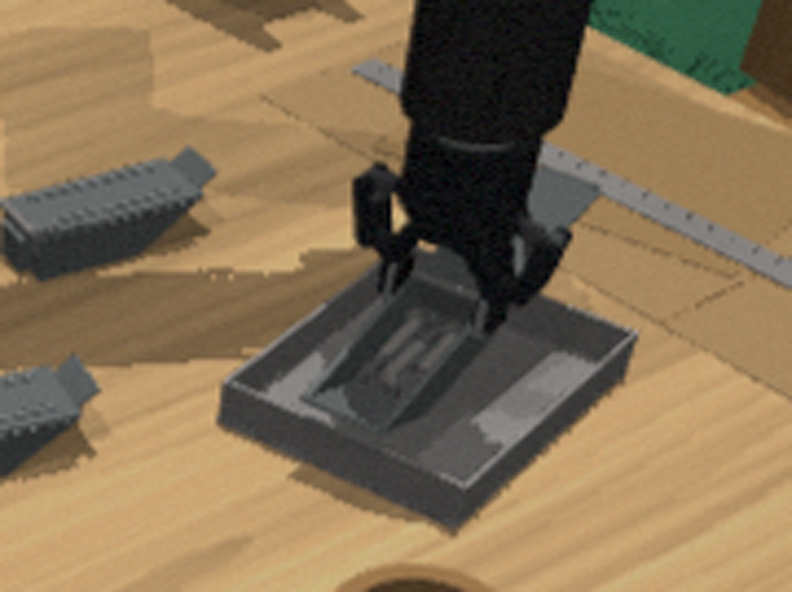

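View pics/t15c.png

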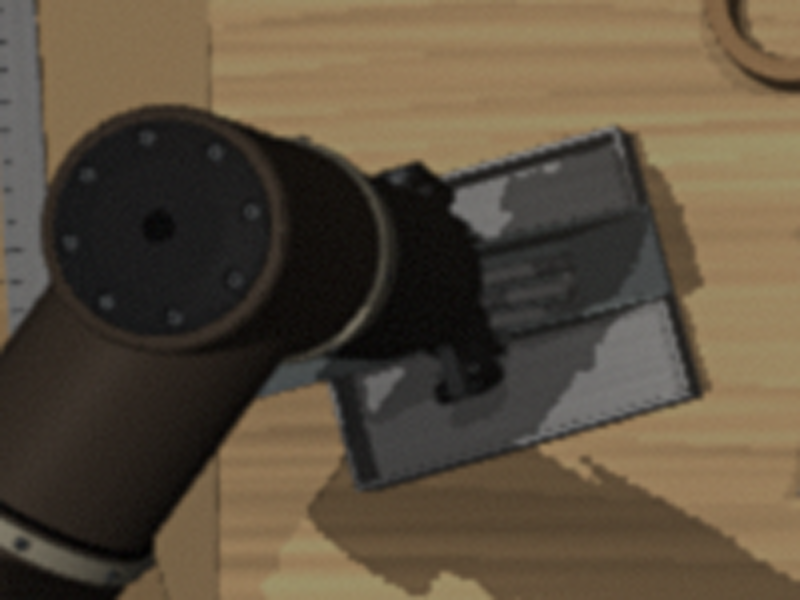

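```bash
cat >> h.py <<'E'
U=np.array([.259,-.966,0]);C=np.array([493,362,0.])
def rim(sa,ta,sb,tb,n):
    X=[]
    for s,t in((sa,ta),(sb,tb)):
        x,e=tri([(f'scene{n}',s),(f'top{n}',t)]); X.append(x); print(np.round(x,1),np.round(e[0],1),'u',round((x-C)@U,1))
    m=np.mean(X,0); e=arm.observe()['eef_pos']; du=(m-e)@U; dz=m[2]-(e[2]+13)
    print('rim rel pivot',round(du,1),round(dz,1),'theta',round(np.degrees(np.arctan2(-dz,du)+np.arctan2(8,119)),1),'tcp u',round((e-C)@U,1))
E
python3 -c "
from h import *
rim((399.3,167.6),(216.8,194.5),(417.5,176.2),(210.8,172),15)"
```

```text
[497.1 248.7  61.7] 2.5 u 110.5
[553.5 262.9  65.7] 2.6 u 111.4
rim rel pivot 101.0 -38.3 theta 24.6 tcp u 10.0
```

Request:
move_arm:
  deltas:
    - {"gripper":0.5,"dx":-2.5,"dy":0,"dz":0,"roll":0}
    - {"gripper":0.5,"dx":-2.5,"dy":0,"dz":1.5,"roll":0}
    - {"gripper":0.5,"dx":-2.5,"dy":0,"dz":3.1,"roll":0}
    - {"gripper":0.5,"dx":-1.5,"dy":0,"dz":3.1,"roll":0}
    - {"gripper":0.5,"dx":-1.0,"dy":0,"dz":3.0,"roll":0}
    - {"gripper":0.5,"dx":-0.5,"dy":0,"dz":2.7,"roll":0}
    - {"gripper":0.5,"dx":0,"dy":0,"dz":2.1,"roll":0}
    - {"gripper":0.5,"dx":0.4,"dy":0,"dz":1.3,"roll":0}
    - {"gripper":0.5,"dx":0.8,"dy":0,"dz":0.5,"roll":0}
    - {"gripper":0.5,"dx":0.8,"dy":0,"dz":0.5,"roll":0}
  squeeze: 25

```text
clock: 19.2
eef_pos: [502.3, 347.2, 85.9]
orientation: [-0.012, 0.795, -0.607, 0.002]
contact_force: [-3.4, 7.3, -5.1]
grip_width: 0.659
```

```bash
python3 -c "
from h import *
grab('scene','scene16'); grab('top','top16'); to([493,362,70],-75)
a=cv2.imread('pics/scene16.png'); cv2.imwrite('pics/s16c.png',cv2.resize(a[60:220,330:510],None,fx=4.4,fy=3.7,interpolation=cv2.INTER_CUBIC))
a=cv2.imread('pics/top16.png'); cv2.imwrite('pics/t16c.png',cv2.resize(a[120:270,50:250],None,fx=4,fy=4,interpolation=cv2.INTER_CUBIC))"
```

```text
delta [-1.63  0.54  1.54] az now -74.7 roll 0.005821736749784385 tilt [ 0.019  0.016 -1.   ] j [ 0.93  0.37 -0.34  0.01 -0.84 -0.66] eef [502.3 347.5  85.3] F [-2.8  7.3 -3.7] t 19.3 g 55.9
```

View pics/s16c.png

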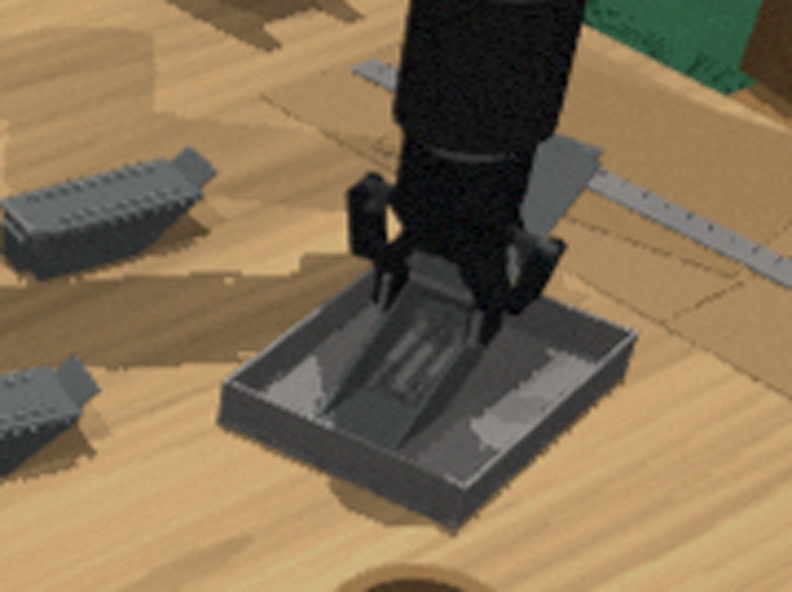

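View pics/t16c.png

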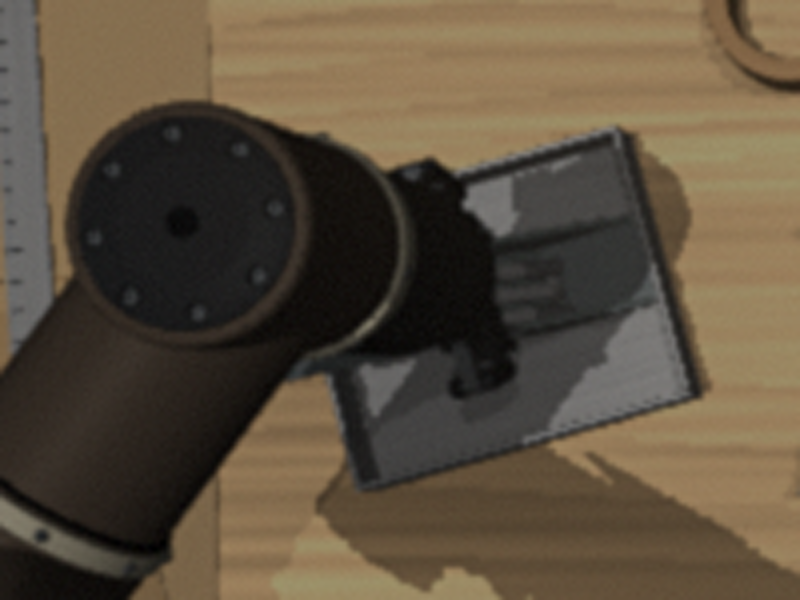

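Request:
move_arm:
  deltas:
    - {"gripper":0.5,"dx":0.4,"dy":0,"dz":-0.35,"roll":0}
    - {"gripper":0.5,"dx":0.8,"dy":0,"dz":-0.7,"roll":0}
    - {"gripper":0.5,"dx":1.2,"dy":0,"dz":-1.05,"roll":0}
    - {"gripper":0.5,"dx":1.5,"dy":0,"dz":-1.3,"roll":0}
    - {"gripper":0.5,"dx":1.9,"dy":0,"dz":-1.6,"roll":0}
    - {"gripper":0.5,"dx":2.3,"dy":0,"dz":-1.9,"roll":0}
    - {"gripper":0.5,"dx":2.7,"dy":0,"dz":-2.15,"roll":0}
    - {"gripper":0.5,"dx":3.1,"dy":0,"dz":-2.4,"roll":0}
    - {"gripper":0.5,"dx":3.1,"dy":0,"dz":-2.4,"roll":0}
    - {"gripper":0.5,"dx":3.1,"dy":0,"dz":-2.4,"roll":0}
  squeeze: 25

```text
clock: 20.3
eef_pos: [510.9, 318.7, 109.9]
orientation: [-0.014, 0.795, -0.606, 0.002]
contact_force: [-1.3, 6.4, -5.4]
grip_width: 0.652
```

```bash
python3 -c "
from h import *
grab('scene','scene17'); grab('top','top17'); to([493,362,70],-75)
a=cv2.imread('pics/scene17.png'); cv2.imwrite('pics/s17c.png',cv2.resize(a[60:220,330:510],None,fx=4.4,fy=3.7,interpolation=cv2.INTER_CUBIC))
a=cv2.imread('pics/top17.png'); cv2.imwrite('pics/t17c.png',cv2.resize(a[120:270,50:250],None,fx=4,fy=4,interpolation=cv2.INTER_CUBIC))"
```

```text
delta [-4.59  0.68  4.03] az now -74.6 roll 0.006214924087739731 tilt [ 0.021  0.019 -1.   ] j [ 0.88  0.33 -0.34  0.   -0.88 -0.62] eef [510.9 318.7 109.9] F [-1.   6.3 -4.5] t 20.4 g 55.6
```

View pics/s17c.png

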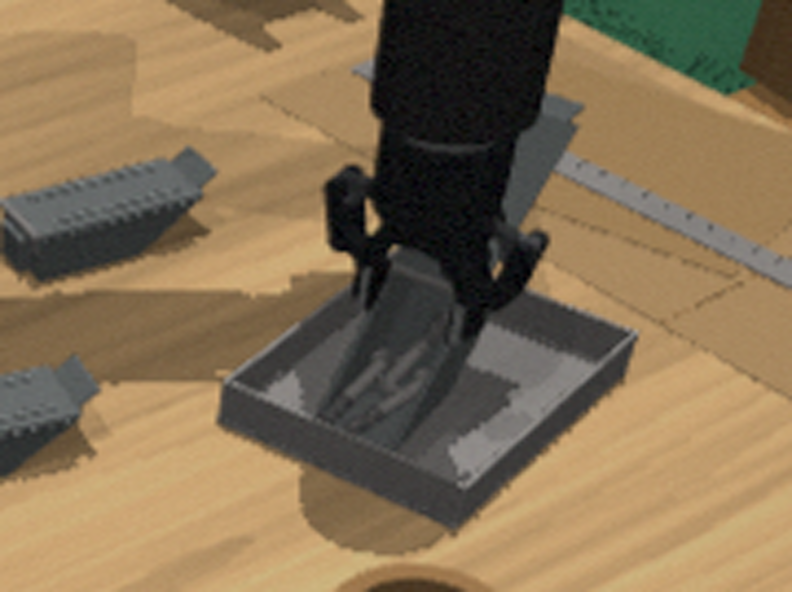

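View pics/t17c.png

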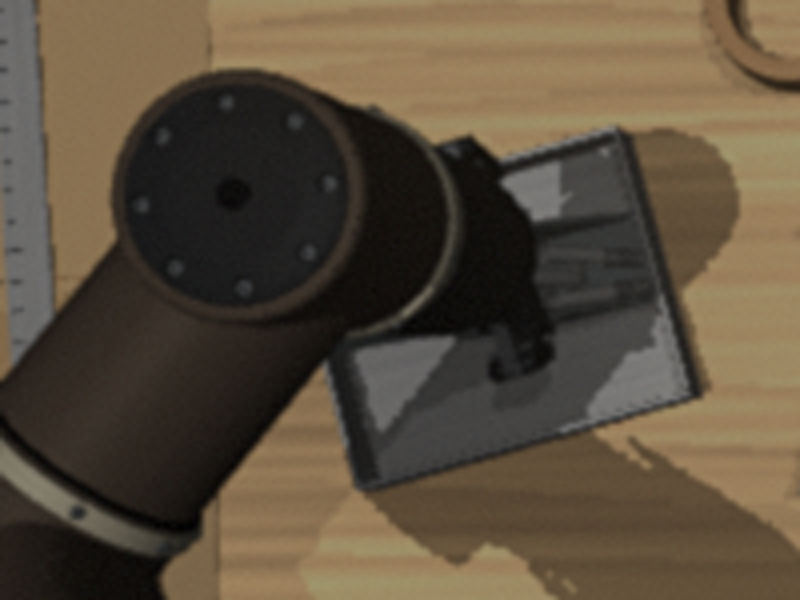

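Request:
move_arm:
  deltas:
    - {"gripper":0.5,"dx":0.3,"dy":0,"dz":-0.2,"roll":0}
    - {"gripper":0.5,"dx":0.6,"dy":0,"dz":-0.4,"roll":0}
    - {"gripper":0.5,"dx":0.9,"dy":0,"dz":-0.6,"roll":0}
    - {"gripper":0.5,"dx":1.2,"dy":0,"dz":-0.75,"roll":0}
    - {"gripper":0.5,"dx":1.5,"dy":0,"dz":-0.9,"roll":0}
    - {"gripper":0.5,"dx":1.7,"dy":0,"dz":-1.0,"roll":0}
    - {"gripper":0.5,"dx":1.7,"dy":0,"dz":-1.0,"roll":0}
    - {"gripper":0.5,"dx":1.7,"dy":0,"dz":-1.0,"roll":0}
    - {"gripper":0.5,"dx":1.7,"dy":0,"dz":-1.0,"roll":0}
    - {"gripper":0.5,"dx":1.7,"dy":0,"dz":-1.0,"roll":0}
  squeeze: 25

```text
clock: 21.4
eef_pos: [515.3, 302.4, 119.7]
orientation: [-0.014, 0.795, -0.606, 0.002]
contact_force: [-0.5, 3.9, -6.0]
grip_width: 0.651
```

```bash
python3 -c "
from h import *
grab('scene','scene18'); to([493,362,70],-75)
a=cv2.imread('pics/scene18.png'); cv2.imwrite('pics/s18c.png',cv2.resize(a[60:220,330:510],None,fx=4.4,fy=3.7,interpolation=cv2.INTER_CUBIC))"
```

```text
delta [-6.27  0.7   5.04] az now -74.6 roll 0.006468918058620527 tilt [ 0.021  0.02  -1.   ] j [ 0.86  0.31 -0.34  0.   -0.9  -0.59] eef [515.3 302.4 119.7] F [ 0.2  4.9 -6.1] t 21.45 g 55.7
```

View pics/s18c.png

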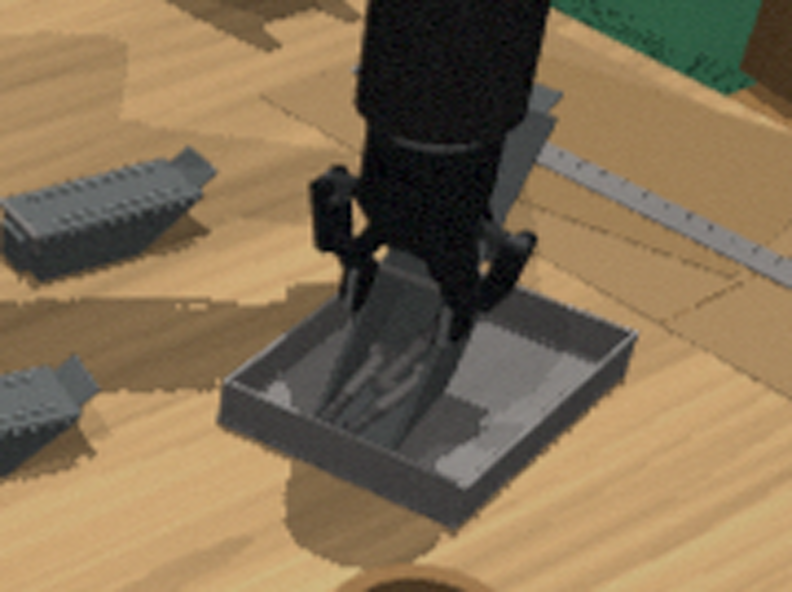

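Request:
move_arm:
  deltas:
    - {"gripper":0.5,"dx":0,"dy":0,"dz":0,"roll":0}
    - {"gripper":0.5,"dx":0,"dy":0,"dz":0,"roll":0}
    - {"gripper":0.5,"dx":-1,"dy":0,"dz":-0.3,"roll":0}
    - {"gripper":0.5,"dx":-2.5,"dy":0,"dz":-0.8,"roll":0}
    - {"gripper":0.5,"dx":-4,"dy":0,"dz":-1.4,"roll":0}
    - {"gripper":0.5,"dx":-5.5,"dy":0,"dz":-2,"roll":0}
    - {"gripper":0.5,"dx":-7,"dy":0,"dz":-2.5,"roll":0}
    - {"gripper":0.5,"dx":-7,"dy":0,"dz":-2.5,"roll":0}
    - {"gripper":0.5,"dx":-7,"dy":0,"dz":-2.5,"roll":0}
    - {"gripper":0.5,"dx":-7,"dy":0,"dz":-2.5,"roll":0}
  squeeze: 100

```text
clock: 22.45
eef_pos: [495.9, 369.3, 145.4]
orientation: [-0.014, 0.795, -0.606, 0.002]
contact_force: [-0.5, -0.6, -6.1]
grip_width: 0.637
```

```bash
python3 -c "
from h import *
grab('scene','scene19'); grab('top','top19'); to([493,362,70],-75)
a=cv2.imread('pics/scene19.png'); cv2.imwrite('pics/s19c.png',cv2.resize(a[60:220,330:510],None,fx=4.4,fy=3.7,interpolation=cv2.INTER_CUBIC))
a=cv2.imread('pics/top19.png'); cv2.imwrite('pics/t19c.png',cv2.resize(a[120:270,50:250],None,fx=4,fy=4,interpolation=cv2.INTER_CUBIC))"
```

```text
delta [0.68 0.68 7.52] az now -74.7 roll 0.006068653659955568 tilt [ 0.021  0.019 -1.   ] j [ 0.96  0.32 -0.26  0.01 -0.97 -0.69] eef [496.2 368.9 145.4] F [ 1.1 -0.1 -5.7] t 22.55 g 54.1
```

View pics/s19c.png

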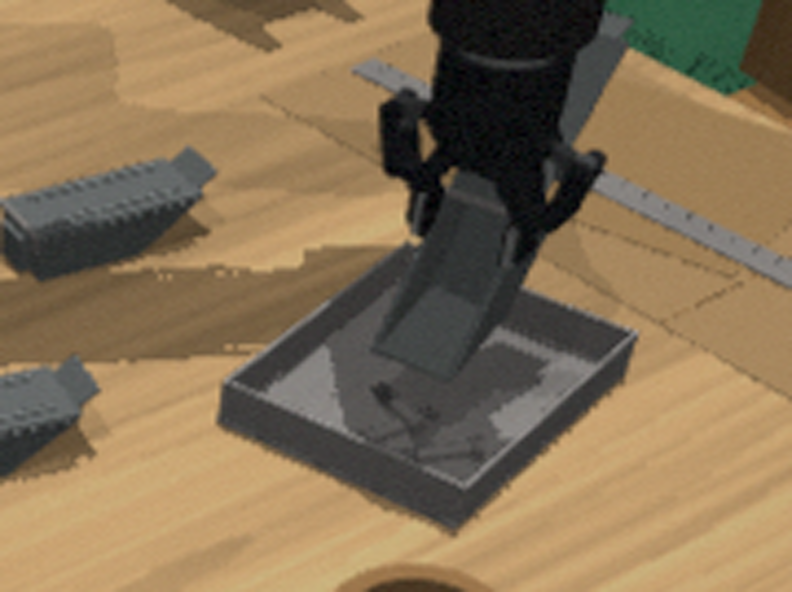

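View pics/t19c.png

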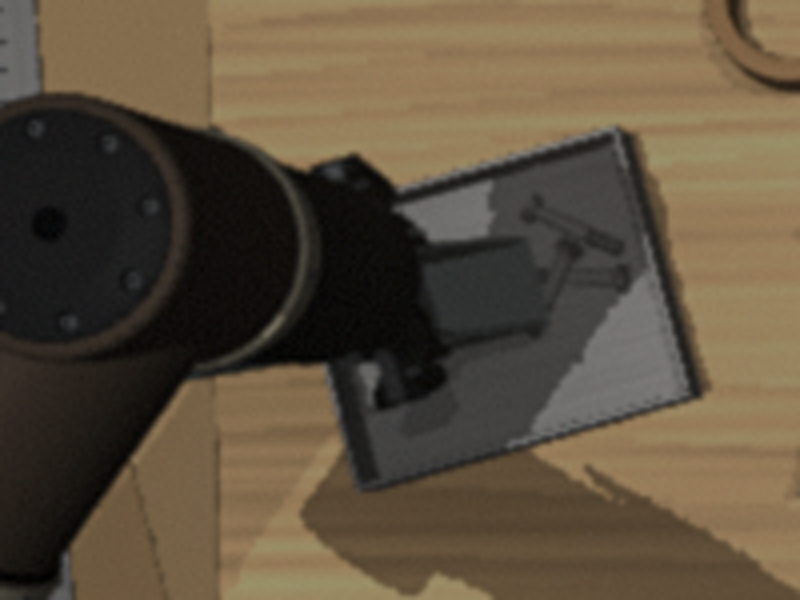

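Run:
```python
import cv2
a=cv2.imread('pics/scene0.png'); cv2.imwrite('pics/s0t.png',cv2.resize(a[235:345,150:250],None,fx=5.4,fy=5.4,interpolation=cv2.INTER_CUBIC))
```

```text
(no output)
```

View pics/s0t.png

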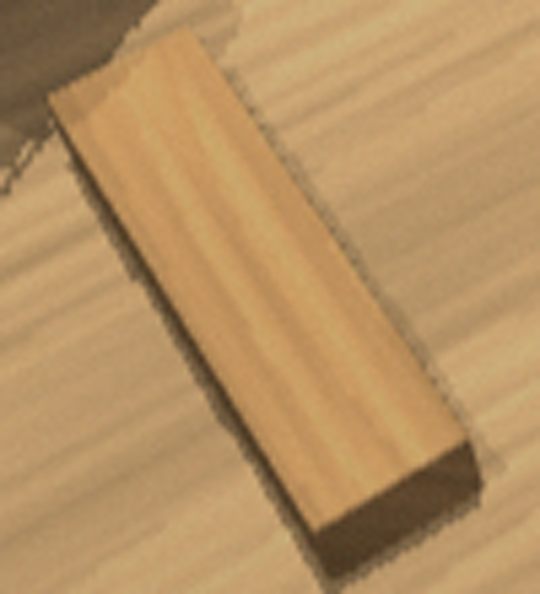

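Run:
```python
from h import *
np.set_printoptions(precision=1,suppress=True)
for s,t in [((159.3,253.1),(474.2,240.5)),((184.8,240.2),(446.8,240.5)),((236.5,316.1),(442.5,139.2)),((208.7,333.1),(468.8,138))]:
    x,e=tri([('scene0',s),('top0',t)]); print(x,e[0],plane('scene0',s,45))
to([455.5,-360,215],-179.5); to([455.5,-360,215],-179)
```

```text
[ 371.7 -397.5   37.1] 1.219772781456715 [ 379.3 -397.    45. ]
[ 372.1 -329.8   37.7] 0.31076835247357015 [ 378.2 -331.1   45. ]
[ 630.7 -325.4   39. ] 1.0369425980455216 [ 634.7 -325.4   45. ]
[ 632.6 -392.2   39.4] 1.1191087478754516 [ 636.5 -391.7   45. ]
delta [69.1 23.  -8.4] az now -74.7 roll 1.8299377219940303 tilt [ 0.  0. -1.] j [ 1.   0.3 -0.3  0.  -1.  -0.7] eef [496.2 368.9 145.4] F [ 1.1 -0.1 -5.7] t 22.55 g 54.1
delta [69.1 23.  -8.4] az now -74.7 roll 1.8212110757340585 tilt [ 0.  0. -1.] j [ 1.   0.3 -0.3  0.  -1.  -0.7] eef [496.2 368.9 145.4] F [ 1.1 -0.1 -5.7] t 22.55 g 54.1
```

Request:
move_arm:
  deltas:
    - {"gripper":0.5,"dx":0,"dy":0,"dz":-4,"roll":0}
    - {"gripper":0.5,"dx":2.5,"dy":0.8,"dz":-7.5,"roll":0.1}
    - {"gripper":0.5,"dx":6,"dy":2,"dz":-8,"roll":0.2}
    - {"gripper":0.5,"dx":10,"dy":3.3,"dz":-8,"roll":0.3}
    - {"gripper":0.5,"dx":14.5,"dy":4.8,"dz":-8,"roll":0.42}
    - {"gripper":0.5,"dx":19,"dy":6.3,"dz":-8,"roll":0.54}
    - {"gripper":0.5,"dx":23.5,"dy":7.8,"dz":-8,"roll":0.66}
    - {"gripper":0.5,"dx":28,"dy":9.3,"dz":-8,"roll":0.78}
    - {"gripper":0.5,"dx":32,"dy":10.6,"dz":-8,"roll":0.9}
    - {"gripper":0.5,"dx":35,"dy":11.6,"dz":-8,"roll":1.0}

```text
clock: 23.55
eef_pos: [474.3, -3.5, 218.1]
orientation: [0.013, -0.404, 0.915, 0.004]
contact_force: [0.7, 0.2, -5.5]
grip_width: 0.641
```

Run:
```python
from h import *
to([456,-360.5,215],-179)
```

```text
delta [ 27.63 -22.69  -0.4 ] az now -132.3 roll 0.8146921284995867 tilt [ 0.021  0.019 -1.   ] j [ 0.4   0.02 -0.44 -0.01 -1.08 -1.13] eef [474.3  -3.5 218.1] F [ 0.7  0.2 -5.5] t 23.55 g 54.5
```

Request:
move_arm:
  deltas:
    - {"gripper":0.5,"dx":2.5,"dy":-2,"dz":0,"roll":0.1}
    - {"gripper":0.5,"dx":6,"dy":-5,"dz":0,"roll":0.2}
    - {"gripper":0.5,"dx":9.5,"dy":-7.8,"dz":0,"roll":0.3}
    - {"gripper":0.5,"dx":13,"dy":-10.7,"dz":0,"roll":0.4}
    - {"gripper":0.5,"dx":16.5,"dy":-13.6,"dz":0,"roll":0.5}
    - {"gripper":0.5,"dx":20,"dy":-16.5,"dz":0,"roll":0.6}
    - {"gripper":0.5,"dx":23.5,"dy":-19.3,"dz":0,"roll":0.7}
    - {"gripper":0.5,"dx":26,"dy":-21.4,"dz":0,"roll":0.78}
    - {"gripper":0.5,"dx":27.6,"dy":-22.7,"dz":0,"roll":0.815}
    - {"gripper":0.5,"dx":27.6,"dy":-22.7,"dz":0,"roll":0.815}

```text
clock: 24.55
eef_pos: [455.3, -363.0, 210.2]
orientation: [0.01, -0.006, 1.0, 0.009]
contact_force: [-0.7, -0.0, -6.0]
grip_width: 0.643
```

Run:
```python
from h import *
grab('scene','scene20');grab('top','top20')
to([455.5,-360.5,145],-179)
a=cv2.imread('pics/scene20.png'); cv2.imwrite('pics/s20c.png',cv2.resize(a[140:360,100:330],None,fx=3.4,fy=2.7,interpolation=cv2.INTER_CUBIC))
```

```text
delta [ 0.14 -0.1   6.54] az now -179.1 roll -0.0020749320510054505 tilt [ 0.02  0.02 -1.  ] j [-0.35  0.22 -0.22 -0.03 -1.12 -1.19] eef [ 455.5 -360.7  210.4] F [-0.   1.  -5.8] t 24.65 g 54.0
```

View pics/s20c.png

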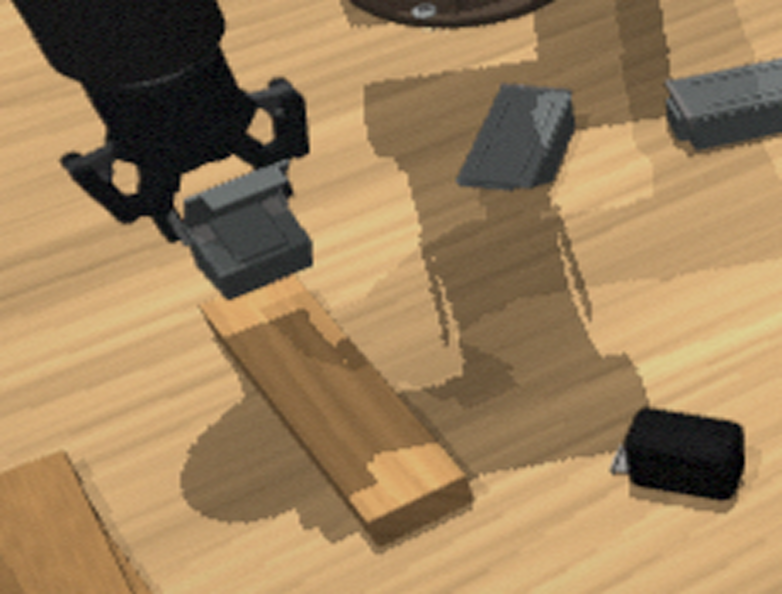

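View pics/top20.png

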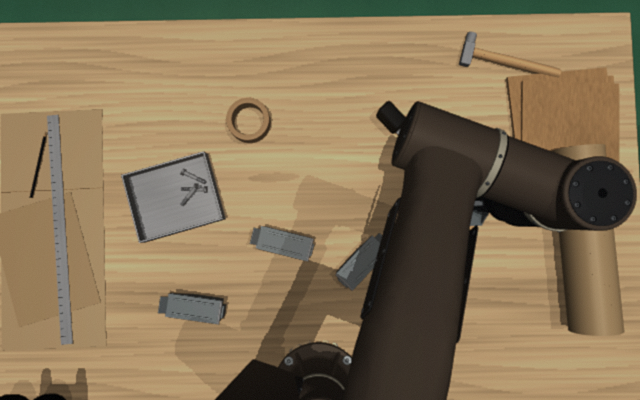

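Run:
```python
from h import *
for x,z in((455.5,140),(464.4,129),(480.6,116)): to([x,-360.5,z],-179)
```

```text
delta [ 0.15 -0.11  7.04] az now -179.1 roll -0.0020749320510054505 tilt [ 0.02  0.02 -1.  ] j [-0.35  0.22 -0.22 -0.03 -1.12 -1.19] eef [ 455.5 -360.7  210.4] F [-0.   1.  -5.8] t 24.65 g 54.0
delta [-0.72 -0.15  8.16] az now -179.1 roll -0.0020749320510054505 tilt [ 0.02  0.02 -1.  ] j [-0.35  0.22 -0.22 -0.03 -1.12 -1.19] eef [ 455.5 -360.7  210.4] F [-0.   1.  -5.8] t 24.65 g 54.0
delta [-2.31 -0.2   9.49] az now -179.1 roll -0.0020749320510054505 tilt [ 0.02  0.02 -1.  ] j [-0.35  0.22 -0.22 -0.03 -1.12 -1.19] eef [ 455.5 -360.7  210.4] F [-0.   1.  -5.8] t 24.65 g 54.0
```

Request:
move_arm:
  deltas:
    - {"gripper":0.5,"dx":0,"dy":0,"dz":2.5,"roll":0}
    - {"gripper":0.5,"dx":0.1,"dy":-0.1,"dz":5,"roll":0}
    - {"gripper":0.5,"dx":0.15,"dy":-0.1,"dz":6.5,"roll":0}
    - {"gripper":0.5,"dx":0.15,"dy":-0.1,"dz":7.1,"roll":0}
    - {"gripper":0.5,"dx":-0.3,"dy":-0.15,"dz":7.7,"roll":0}
    - {"gripper":0.5,"dx":-0.7,"dy":-0.15,"dz":8.2,"roll":0}
    - {"gripper":0.5,"dx":-1.2,"dy":-0.2,"dz":8.7,"roll":0}
    - {"gripper":0.5,"dx":-1.8,"dy":-0.2,"dz":9.1,"roll":0}
    - {"gripper":0.5,"dx":-2.3,"dy":-0.2,"dz":9.5,"roll":0}
    - {"gripper":0.5,"dx":-2.3,"dy":-0.2,"dz":9.5,"roll":0}
  squeeze: 30

```text
clock: 25.65
eef_pos: [482.6, -361.0, 116.4]
orientation: [0.011, -0.008, 1.0, 0.009]
contact_force: [2.7, 0.8, 1.6]
grip_width: 0.637
```

Run:
```python
from h import *
grab('scene','scene21')
for x,z in((480.6,116),(491.8,103),(506.3,96),(517.2,88)): to([x,-360.5,z],-179)
a=cv2.imread('pics/scene21.png'); cv2.imwrite('pics/s21c.png',cv2.resize(a[170:360,100:300],None,fx=3.8,fy=3.1,interpolation=cv2.INTER_CUBIC))
```

```text
delta [0.17 0.05 0.06] az now -179.1 roll -0.0011333564609722737 tilt [ 0.022  0.018 -1.   ] j [-0.33  0.33 -0.3  -0.03 -0.93 -1.2 ] eef [ 482.2 -361.   116.7] F [2.9 0.9 2.5] t 25.7 g 54.1
delta [-0.92  0.01  1.39] az now -179.1 roll -0.0011333564609722737 tilt [ 0.022  0.018 -1.   ] j [-0.33  0.33 -0.3  -0.03 -0.93 -1.2 ] eef [ 482.2 -361.   116.7] F [2.9 0.9 2.5] t 25.7 g 54.1
delta [-2.36 -0.03  2.12] az now -179.1 roll -0.0011333564609722737 tilt [ 0.022  0.018 -1.   ] j [-0.33  0.33 -0.3  -0.03 -0.93 -1.2 ] eef [ 482.2 -361.   116.7] F [2.9 0.9 2.5] t 25.7 g 54.1
delta [-3.43 -0.06  2.94] az now -179.1 roll -0.0011333564609722737 tilt [ 0.022  0.018 -1.   ] j [-0.33  0.33 -0.3  -0.03 -0.93 -1.2 ] eef [ 482.2 -361.   116.7] F [2.9 0.9 2.5] t 25.7 g 54.1
```

View pics/s21c.png

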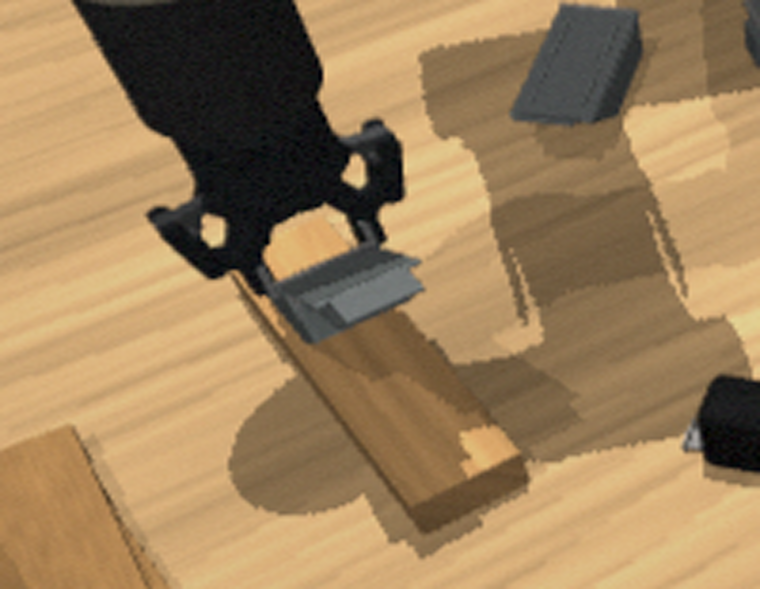

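Request:
move_arm:
  deltas:
    - {"gripper":0.5,"dx":-0.3,"dy":0,"dz":0.5,"roll":0}
    - {"gripper":0.5,"dx":-0.6,"dy":0,"dz":0.95,"roll":0}
    - {"gripper":0.5,"dx":-0.9,"dy":0,"dz":1.4,"roll":0}
    - {"gripper":0.5,"dx":-1.4,"dy":0,"dz":1.65,"roll":0}
    - {"gripper":0.5,"dx":-1.9,"dy":0,"dz":1.9,"roll":0}
    - {"gripper":0.5,"dx":-2.4,"dy":0,"dz":2.15,"roll":0}
    - {"gripper":0.5,"dx":-2.9,"dy":-0.05,"dz":2.5,"roll":0}
    - {"gripper":0.5,"dx":-3.4,"dy":-0.05,"dz":2.95,"roll":0}
    - {"gripper":0.5,"dx":-3.4,"dy":-0.05,"dz":2.95,"roll":0}
    - {"gripper":0.5,"dx":-3.4,"dy":-0.05,"dz":2.95,"roll":0}
  squeeze: 25

```text
clock: 26.7
eef_pos: [522.0, -361.6, 91.3]
orientation: [0.016, -0.009, 1.0, 0.007]
contact_force: [8.7, 2.9, 15.1]
grip_width: 0.638
```

Run:
```python
from h import *
grab('scene','scene22')
for x,z in((517.2,88),(526.5,78),(534,69),(534,66)): to([x,-360.5,z],-179)
a=cv2.imread('pics/scene22.png'); cv2.imwrite('pics/s22c.png',cv2.resize(a[170:360,100:300],None,fx=3.8,fy=3.1,interpolation=cv2.INTER_CUBIC))
```

```text
delta [0.47 0.12 0.32] az now -179.0 roll 0.0006880141749443716 tilt [ 0.032  0.014 -0.999] j [-0.31  0.4  -0.26 -0.03 -0.89 -1.22] eef [ 521.8 -361.7   91.3] F [ 7.6  3.1 15. ] t 26.75 g 54.2
delta [-0.43  0.09  1.35] az now -179.0 roll 0.0006880141749443716 tilt [ 0.032  0.014 -0.999] j [-0.31  0.4  -0.26 -0.03 -0.89 -1.22] eef [ 521.8 -361.7   91.3] F [ 7.6  3.1 15. ] t 26.75 g 54.2
delta [-1.15  0.06  2.27] az now -179.0 roll 0.0006880141749443716 tilt [ 0.032  0.014 -0.999] j [-0.31  0.4  -0.26 -0.03 -0.89 -1.22] eef [ 521.8 -361.7   91.3] F [ 7.6  3.1 15. ] t 26.75 g 54.2
delta [-1.14  0.06  2.57] az now -179.0 roll 0.0006880141749443716 tilt [ 0.032  0.014 -0.999] j [-0.31  0.4  -0.26 -0.03 -0.89 -1.22] eef [ 521.8 -361.7   91.3] F [ 7.6  3.1 15. ] t 26.75 g 54.2
```

View pics/s22c.png

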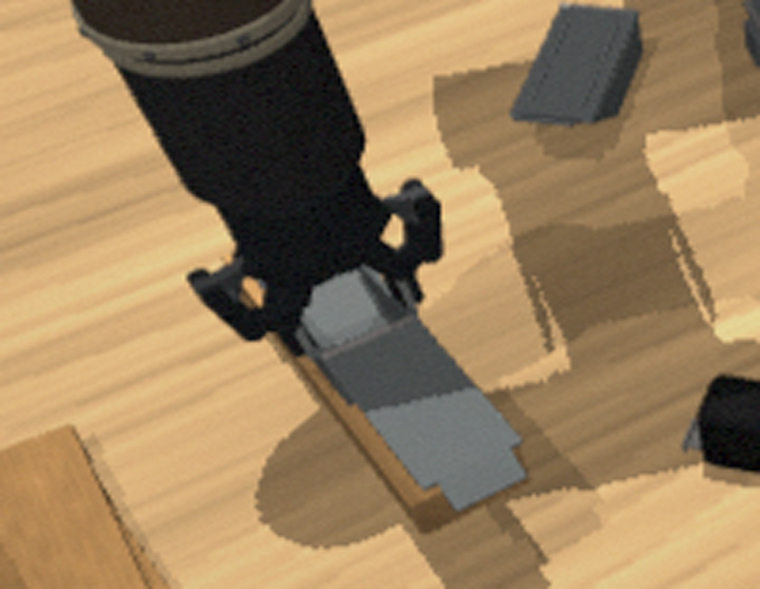

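Request:
move_arm:
  deltas:
    - {"gripper":0.5,"dx":-0.2,"dy":0.05,"dz":0.4,"roll":0}
    - {"gripper":0.5,"dx":-0.4,"dy":0.05,"dz":0.8,"roll":0}
    - {"gripper":0.5,"dx":-0.6,"dy":0.05,"dz":1.2,"roll":0}
    - {"gripper":0.5,"dx":-0.8,"dy":0.05,"dz":1.6,"roll":0}
    - {"gripper":0.5,"dx":-1.0,"dy":0.05,"dz":2.0,"roll":0}
    - {"gripper":0.5,"dx":-1.1,"dy":0.05,"dz":2.3,"roll":0}
    - {"gripper":0.5,"dx":-1.1,"dy":0.05,"dz":2.4,"roll":0}
    - {"gripper":0.5,"dx":-1.1,"dy":0.05,"dz":2.4,"roll":0}
    - {"gripper":0.5,"dx":-1.1,"dy":0.05,"dz":2.4,"roll":0}
    - {"gripper":0.5,"dx":-1.1,"dy":0.05,"dz":2.4,"roll":0}
  squeeze: 22

```text
clock: 27.75
eef_pos: [535.7, -362.2, 76.1]
orientation: [0.019, -0.011, 1.0, 0.004]
contact_force: [-11.8, 12.6, 57.1]
grip_width: 0.635
```

Run:
```python
from h import *
grab('scene','scene23'); grab('wrist','wrist23')
for x,z in((534,69),(534,66)): to([x,-360.5,z],-179)
a=cv2.imread('pics/scene23.png'); cv2.imwrite('pics/s23c.png',cv2.resize(a[170:360,100:300],None,fx=3.8,fy=3.1,interpolation=cv2.INTER_CUBIC))
```

```text
delta [0.19 0.17 0.7 ] az now -178.8 roll 0.003760308079144265 tilt [ 0.038  0.009 -0.999] j [-0.31  0.43 -0.25 -0.03 -0.86 -1.23] eef [ 535.7 -362.2   76.1] F [-12.2  11.6  55.8] t 27.85 g 54.2
delta [0.21 0.17 1.  ] az now -178.8 roll 0.003760308079144265 tilt [ 0.038  0.009 -0.999] j [-0.31  0.43 -0.25 -0.03 -0.86 -1.23] eef [ 535.7 -362.2   76.1] F [-12.2  11.6  55.8] t 27.85 g 54.2
```

View pics/s23c.png

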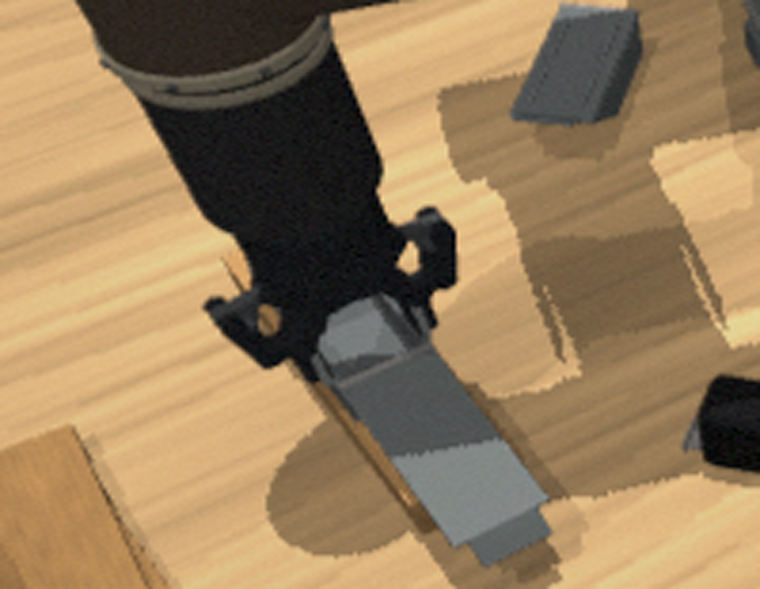

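View pics/wrist23.png

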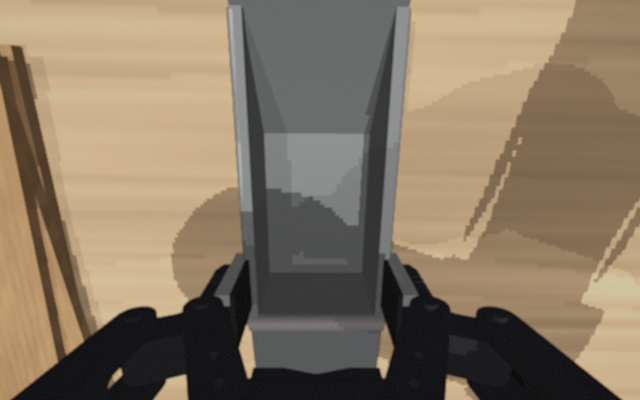

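Request:
move_arm:
  deltas:
    - {"gripper":0.5,"dx":0,"dy":0,"dz":0,"roll":0}
    - {"gripper":0.5,"dx":0,"dy":0,"dz":-0.1,"roll":0}
    - {"gripper":0.5,"dx":0,"dy":0,"dz":-0.2,"roll":0}
    - {"gripper":0.5,"dx":0,"dy":0,"dz":-0.2,"roll":0}
    - {"gripper":0.75,"dx":0,"dy":0,"dz":-0.2,"roll":0}
    - {"gripper":0.85,"dx":0,"dy":0,"dz":-0.2,"roll":0}
    - {"gripper":0.95,"dx":0,"dy":0,"dz":-0.2,"roll":0}
    - {"gripper":1,"dx":0,"dy":0,"dz":-0.2,"roll":0}
    - {"gripper":1,"dx":0,"dy":0,"dz":-0.2,"roll":0}
    - {"gripper":1,"dx":0,"dy":0,"dz":-0.2,"roll":0}

```text
clock: 28.85
eef_pos: [535.7, -362.3, 78.1]
orientation: [0.019, -0.011, 1.0, 0.004]
contact_force: [-0.3, 0.2, -0.2]
grip_width: 1.001
```

Run:
```python
from h import *
grab('scene','scene24'); grab('wrist','wrist24')
to([534,-360.5,66],-179)
a=cv2.imread('pics/scene24.png'); cv2.imwrite('pics/s24c.png',cv2.resize(a[170:360,100:300],None,fx=3.8,fy=3.1,interpolation=cv2.INTER_CUBIC))
```

```text
delta [0.21 0.17 1.21] az now -178.8 roll 0.0037526206928682935 tilt [ 0.038  0.009 -0.999] j [-0.31  0.43 -0.25 -0.03 -0.86 -1.23] eef [ 535.7 -362.3   78.1] F [ 0.3 -0.5  0.3] t 28.95 g 84.8
```

View pics/s24c.png

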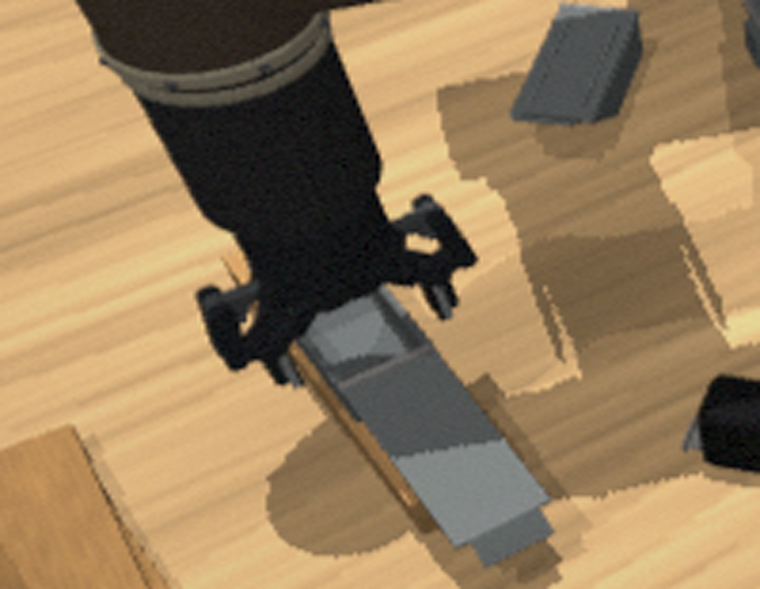

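View pics/wrist24.png

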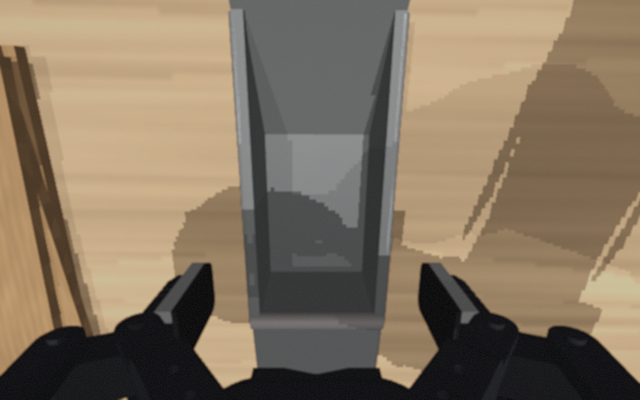

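Request:
move_arm:
  deltas:
    - {"gripper":1,"dx":0,"dy":0,"dz":-1,"roll":0}
    - {"gripper":1,"dx":0,"dy":0,"dz":-3,"roll":0}
    - {"gripper":1,"dx":0,"dy":0,"dz":-6,"roll":0}
    - {"gripper":1,"dx":0,"dy":0,"dz":-10,"roll":0}
    - {"gripper":1,"dx":0,"dy":0,"dz":-14,"roll":0}
    - {"gripper":1,"dx":0,"dy":3,"dz":-17,"roll":0}
    - {"gripper":1,"dx":0,"dy":8,"dz":-18,"roll":0}
    - {"gripper":1,"dx":0,"dy":13,"dz":-18,"roll":0}
    - {"gripper":1,"dx":0,"dy":18,"dz":-18,"roll":0}
    - {"gripper":1,"dx":0,"dy":20,"dz":-18,"roll":0}

```text
clock: 29.95
eef_pos: [524.1, -161.0, 261.3]
orientation: [0.02, -0.012, 1.0, 0.005]
contact_force: [0.1, 0.1, 0.4]
grip_width: 0.999
```

Run:
```python
from h import *
grab('scene','scene25'); grab('top','top25')
to([534,-360.5,66],-179)
a=cv2.imread('pics/scene25.png'); cv2.imwrite('pics/s25c.png',cv2.resize(a[190:350,130:270],None,fx=5,fy=3.7,interpolation=cv2.INTER_CUBIC))
```

```text
delta [  0.33 -20.09  19.36] az now -178.6 roll 0.0071473094044467505 tilt [ 0.04   0.01  -0.999] j [ 0.05  0.11 -0.25 -0.01 -1.18 -1.6 ] eef [ 524.5 -161.5  261.3] F [ 0.7 -0.7  0. ] t 30.05 g 85.2
```

View pics/s25c.png

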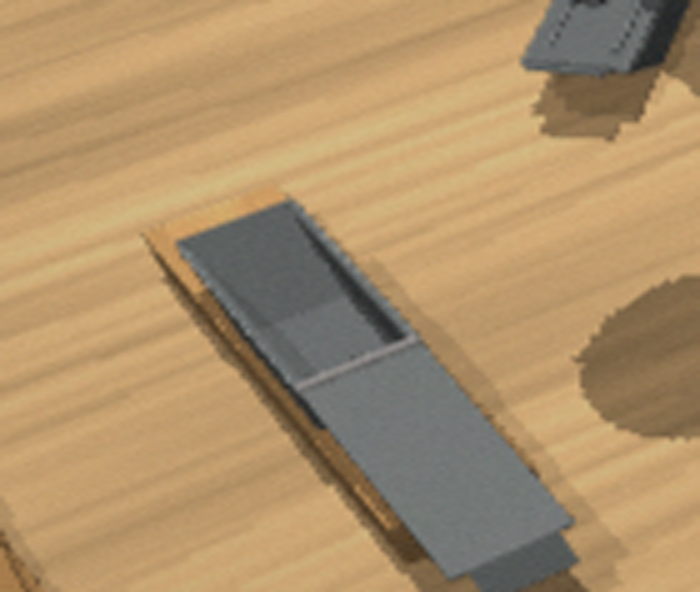

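View pics/top25.png

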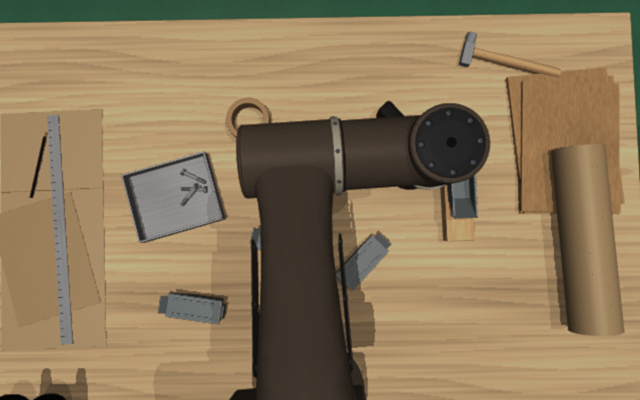

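Request:
move_arm:
  deltas:
    - {"gripper":1,"dx":0,"dy":4,"dz":0,"roll":0}
    - {"gripper":1,"dx":0,"dy":8,"dz":0,"roll":0}
    - {"gripper":1,"dx":0,"dy":12,"dz":0,"roll":0}
    - {"gripper":1,"dx":0,"dy":16,"dz":0,"roll":0}
    - {"gripper":1,"dx":0,"dy":18,"dz":0,"roll":0}
    - {"gripper":1,"dx":0,"dy":18,"dz":0,"roll":0}
    - {"gripper":1,"dx":0,"dy":18,"dz":0,"roll":0}
    - {"gripper":1,"dx":0,"dy":18,"dz":0,"roll":0}
    - {"gripper":1,"dx":0,"dy":18,"dz":0,"roll":0}
    - {"gripper":1,"dx":0,"dy":18,"dz":0,"roll":0}

```text
clock: 31.05
eef_pos: [520.0, 17.7, 262.8]
orientation: [0.02, -0.012, 1.0, 0.005]
contact_force: [0.7, -0.8, 0.0]
grip_width: 0.999
```

Run:
```python
from h import *
grab('scene','scene26'); grab('top','top26')
to([534,-360.5,66],-179)
a=cv2.imread('pics/top26.png'); cv2.imwrite('pics/t26c.png',cv2.resize(a[100:250,400:500],None,fx=5,fy=4,interpolation=cv2.INTER_CUBIC))
for n in('scene','top'):
    d=cv2.absdiff(cv2.imread(f'pics/{n}0.png'),cv2.imread(f'pics/{n}26.png')).max(2)
    for nm,p in(('roll',(248,120)),('tapem',(392,118))):
        X=[687,170,25] if nm=='roll' else [686,-198,34]; u,v=proj(n+'0',X).astype(int); print(n,nm,u,v,d[v-25:v+25,u-25:u+25].max(),(d[v-25:v+25,u-25:u+25]>40).sum())
```

```text
delta [  0.29 -38.03  19.36] az now -178.6 roll 0.006200837128087806 tilt [ 0.04   0.01  -0.999] j [ 0.42  0.06 -0.31  0.01 -1.17 -1.97] eef [520.   17.9 262.8] F [ 0.1  0.4 -0.2] t 31.15 g 85.1
scene roll 422 233 14 0
scene tapem 299 305 22 0
top roll 249 121 116 251
top tapem 391 118 37 0
```

View pics/t26c.png

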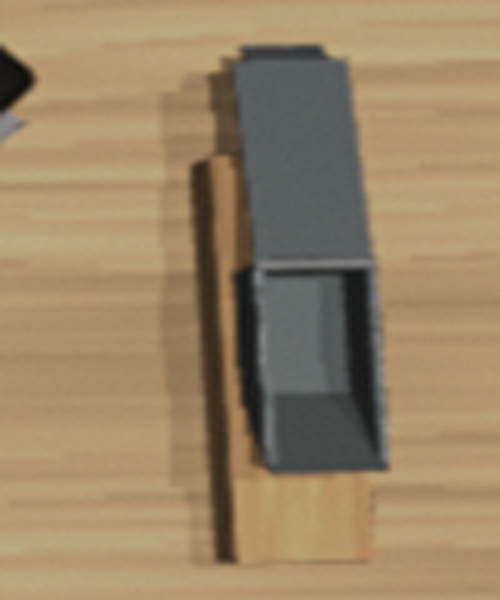

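View pics/scene26.png

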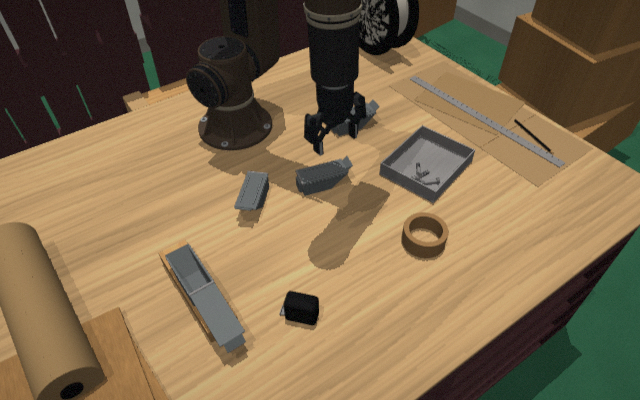

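Run:
```python
from h import *
np.set_printoptions(precision=1,suppress=True)
q=[plane('top26',p,90) for p in [(451.6,166.2),(474.6,165.8),(453.6,217),(477.4,216.2)]]
h=(q[0]+q[1])/2; f=(q[2]+q[3])/2; d=h-f; print(h,f,np.linalg.norm(d),np.degrees(np.arctan2(d[1],d[0])),'mid',h-40*d/np.linalg.norm(d), np.linalg.norm(q[0]-q[1]))
```

```text
[ 554.1 -361.1   90. ] [ 430.7 -362.7   90. ] 123.45234195521321 0.7755246129262441 mid [ 514.1 -361.6   90. ] 55.99389194350433
```

```bash
python3 -c "
from plant import arm
print(arm.close_job())"
```

```text
the job is handed in; nothing more can be done
None
```

I carried out all the steps in the order you asked and handed the job in at about 31 s; no verdict was reported.

- **Lid:** I pinched the tab and swung the lid back in an arc to about 158°. I let go there, and it snapped to its stop.
- **Bolts:** I gripped the box by its side walls near the back and lifted it. The tool could only point down, so I turned the box in the jaws by pushing it against the tray walls. By eye it reached about 65° front-down.
- **Placing:** I stood the box upright again by pressing its front onto the timber.

**Last checks:**
- **Tray:** all three bolts are in the tray.
- **Box:** it is empty and upright on the timber, about 1 mm off its centre line, with the lid still folded back.
- **Bystanders:** the tape roll and the tape measure are unchanged in the scene view. The tape measure is also unchanged in the top view. The top view did differ around the tape roll; I put this down to the arm or its shadow crossing that spot and did not check it further.

**Disagreements:**
- **Heights:** the camera heights came out 5 to 8 mm below the text (lid 44 instead of 49 mm, timber top 38 instead of 45 mm). I took this as calibration bias and used the text's heights.
- **Placing force:** the wrist force reached about 57 N upward while I pressed the box flat. The limit is 120 N, and the load should have passed through the finger pads rather than the gripper's body.

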